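Close the conveyor rail onto its width stops with the hand crank

TASK

Take the hand crank off its parking post, fit it fully onto the square shaft end of the conveyor section and wind the movable rail in, with the crank staying on the square, until the rail bears firmly against both stop collars: tight enough to feel it come up hard, but without forcing it. Then lift the crank off and put it back fully down on its parking post, leaving the things lying around where they are.

Things in the scene. Friction and masses are not known exactly. Their poses are not given: they have to be found in the camera images.
- crank_hub (a point): Hand crank, 0.32 kg: steel hub block 34 mm cube with a square socket in its underside (17.4 mm wide, 20 mm deep), a flat aluminium arm 20 x 9 mm at the hub's upper end, a black knob at the arm's end. This point: the hub's centre, 17 mm above its underside. z up, x along the arm towards the knob; socket and hub sides square to x, y. The sides +y and -y are free to grip from above.
- knob_grip (a point): Centre of the crank's knob: black upright cylinder, 24 mm in diameter, 45 mm high, spinning freely on its own pin, so the hand holding it need not turn. It is 75 mm from the hub's axis; its centre is 41.5 mm above the hub's centre and its lower end 3 mm above the arm.
- shaft_end (a point): Centre of the top of the upright square shaft end (16 mm square, 18 mm high) on the conveyor section's gearbox; z up, x and y square to its flats, turns with the shaft. A steel shoulder 38 mm in diameter below it carries the crank: then the hub's centre is 1 mm below this point. Clockwise from above moves the rail away from the gearbox, 16 mm a turn; the screw holds the rail where it is left.
- unit: Adjustable conveyor section, base 370 x 200 mm, black gearbox 64 mm square at the robot's end; origin on the table under the shaft's axis, z up, x from the gearbox along the guide rods; only the shaft end is higher than 88 mm. Force along the circle at the knob: under 4 N running free, depending on speed, 5 to 12 N with the rail firmly on the stops; above 19 N the stops are being forced.
- rail: Movable aluminium rail, 220 mm, on a black carriage across the guide rods. Origin at table level in the carriage's middle plane, x as the unit's x. The carriage's far face (15 mm ahead) comes up hard against the two stop collars 2.1 to 3.2 turns from the start, to be felt. From first touch to forced is some 15 degrees of crank, less than can be judged from the measured poses.
- post_top (a point): Centre of the top of the parking post: round pin 14 mm in diameter, 16 mm high, on a black pillar 40 mm in diameter whose top is 42 mm above the table, on a base plate 80 mm square. The parked crank's hub rests on the pillar, its centre then 1 mm above this point, arm in any direction.
- bin: Grey open box 110 x 160 x 55 mm, fixed, not part of the job; origin under its centre.
- lens_mid (a point): Black camera lens standing upright, 52 mm in diameter, 85 mm high; not part of the job. Half-way up.
- driver_grip (a point): Screwdriver lying on the table, 170 mm long; not part of the job. This point is in its handle.
- collar_mid (a point): Spare steel collar lying flat, 25 mm in diameter, 14 mm high; not part of the job. Its centre.
- stop: The two plain steel stop collars, rings 25 mm in diameter and 14 mm long, one clamped on each guide rod beyond the movable rail. Origin at table level midway between them, somewhere within their length (not on their faces), x as the unit's x.
There are look-alikes about, which are no part of the job. What is shaped like the part that bears crank_hub but purple or red is not meant.

How it is judged:
By the outcome, as a careful person would: the job done as asked, in the order asked, and still so for the second after the job is handed in, with the robot touching nothing.
It also fails if it takes over 72 s, if anything falls off the work surface, if the arm or the gripper's body presses on something with over 40 N, if the wrist force passes 120 N, or if a joint passes its speed limit or range.

ROBOT

A 6-joint arm with a two-finger parallel gripper is mounted at the origin on the work surface. World frame = base frame: x ahead of the robot, y to its left, z up, the work surface at z = 0. Lengths are in m, angles in degrees, forces in N, time in s.
With the tool pointing down it reaches from about 0.325 to 0.875 m from the base axis. Payload 4.4 kg.
Tool frame: the origin (TCP) lies between the finger pads; the fingertips stand 14 mm ahead of it and the grasp point (between the pads) lies 5 mm behind it; z points along the fingers, y is the line along which they close (so a half turn about z gives the same grasp; the last joint's range is limited). The gripper opens to 85 mm and grips with 20 to 120 N. Pads are 22 mm wide; open, the fingers measure 114 mm over their backs; the gripper's body (76 mm by 85 mm) begins 54 mm behind the grasp point. The pads swing forward as they close: fully open they stand 13 mm farther back than shut.
Start: joints at [63.226, 11.837, 88.321, -0, 79.842, -8.623], TCP at [0.179, 0.546, 0.218] pointing down, gripper open.
Joint ranges: [-156.59, 156.59], [-49.26, 127.26], [12.9, 141.05], [-63.56, 243.56], [4.71, 150.69], [-161.64, 161.64]. Speed limits (degrees/s): [159.86, 159.86, 180, 180, 180, 180].

INTERFACE

Orientations are given as [roll, pitch, yaw] about the fixed x, y, z axes, in that order (R = Rz(yaw) Ry(pitch) Rx(roll)).
In Python, from bench import ctrl gives the robot as it stands.
- The arm moves only by the tool apply_moves, never from a script. Its argument "plan" is a list of rows, each an object of numbers: "jaw": the opening, from 0 (shut) to 1 (fully open); "dx", "dy", "dz": the shift along the world's x, y, z in m; "yaw": the turn about the world's z in rad. In form: [{"jaw": .., "dx": .., "dy": .., "dz": .., "yaw": ..}, ...]. A call has 1 to 20 rows; each row shifts and turns the commanded pose from where the row before left it; what a row does not reach is not made up. A row lasts 1/12 s, in which the tool goes at most 41.7 mm and 7.16 degrees, less where a joint would pass 70% of its speed; a pose out of reach is approached as far as the arm can. A call is refused whole if a number of a shift passes 0.0417 or a number of a turn 0.125, either way. A call with a gripper value outside its range is refused whole. The fingers move at their own pace and stop on an object; "squeeze" is the grip in N (left out, the last holds). Time passes only in rows, so rows that do not move let the fingers close. It gives the time, the measured TCP pose, the force, the opening and the grip force at its end, in the units of the state.
- ctrl.sense(): the state, without advancing time (a new reading comes with each control period).
- ctrl.snapshot(name): name is "side" or "top" or "wrist"; returns a dict with "color" (420x560x3 uint8, blue, green, red), "fovy" (degrees; the focal length in pixels is half the picture's height over the tangent of half this angle, whatever the lens; pixels are square), "cx", "cy" (the principal point, pixels), "R" (3x3) and "t" (3): a world point X has camera coordinates R X + t. Camera axes: x right, y down, z forward; pixel columns grow to the right and rows downward; lengths in m; the calibration is good to about 2 mm. The wrist camera is an equidistant fisheye: a pixel r from the principal point sees the ray r / f radians off the axis. A picture is of the moment at which its call begins. There is no depth.
- ctrl.close_job(): hands the job in; it is judged then, once.
Trained networks look in a picture, given as the dict that the camera call returned (one of the last four; its "shot" number tells which), for a name from the list of things; names that differ only in an ending like _2 or _b are one class to them, and where a whole thing is asked for, a point or a joint stands for the part that bears it (a point fixed in the world has none). Each returns a list of dicts, best first, with "conf" (0 to 1); they miss things now and then, are a little off and sometimes report something else, mostly with a low value. They report only what shows in the picture. A call takes as long as a camera call. They do not tell look-alikes from the thing itself.
- ctrl.search_frame(name, picture): "centre" ([x, y, z] in m, in world coordinates, good to about 4 mm: the middle of the surface that is visible of it).
- ctrl.regions_of(name, picture): "region" (420x560 bool, what is visible of it).
- ctrl.place_of(name, picture): "centre" ([x, y, z] in m, in world coordinates, good to about 4 mm: a listed point, or the origin of a listed thing).
The state is a dict: "t": time; "joint_positions": joint angles; "qd": joint speeds; "joint_efforts": joint torques, N m; "position": TCP position; "orientation": TCP orientation; "force": force on the tool from outside, world axes, zero at the start; "ft_torque": the same for the moment, N m; "finger_gap": finger opening in m; "grip_force": force on a finger pad.
Only numpy, scipy, OpenCV 4.12 (cv2) and the standard library are available. Lean on these libraries where they do the work, as an engineer would, in place of code of your own. Each camera call takes 0.05 s, during which the arm holds its last target. There are 200 camera calls.

## Working session

There is one attempt and no reset: what is moved stays moved. The work goes in short steps, Python scripts to look and compute and a tool call to move; the robot and the scene stay as the last step left them, time stands still between calls to the robot, and variables do not carry over. Pictures are saved under pics/ and viewed, at most 10 in all, crops included, and the job is handed in when it is done.

Besides the shell and the picture viewer there is one more tool, called by a JSON object that holds its "name" and its "arguments", one argument or row to a line. apply_moves: Moves the arm, as the interface text tells. Its arguments: {"type":"object","properties":{"plan":{"type":"array","items":{"type":"object","properties":{"jaw":{"type":"number"},"dx":{"type":"number"},"dy":{"type":"number"},"dz":{"type":"number"},"yaw":{"type":"number"}}}},"squeeze":{"type":"number"}},"required":["plan"]}

```bash
mkdir -p pics; cat > h.py <<'E'
import numpy as np, cv2
from bench import ctrl
def snap(n,save=None):
    p=ctrl.snapshot(n)
    if save: cv2.imwrite('pics/'+save,p['color'])
    return p
def f(p): return p['color'].shape[0]/2/np.tan(np.radians(p['fovy'])/2)
def proj(p,X,fish=False):
    c=np.array(p['R'])@np.array(X)+np.array(p['t'])
    if fish:
        r=np.hypot(c[0],c[1]); th=np.arctan2(r,c[2]); k=f(p)*th/max(r,1e-9)
        return np.array([p['cx']+k*c[0],p['cy']+k*c[1]])
    return np.array([p['cx']+f(p)*c[0]/c[2],p['cy']+f(p)*c[1]/c[2]])
def back(p,uv,z,fish=False):
    d=np.array([uv[0]-p['cx'],uv[1]-p['cy']])/f(p)
    if fish:
        th=np.hypot(*d); c=np.array([*(d/th*np.sin(th)),np.cos(th)])
    else: c=np.array([d[0],d[1],1])
    R=np.array(p['R']);w=R.T@c; o=-R.T@np.array(p['t'])
    return o+w*(z-o[2])/w[2]
E
python3 - <<'E'
from h import *
print({k:v for k,v in ctrl.sense().items()})
for n in ['top','side']:
    p=snap(n,n+'1.png')
    print(n,'cam',-np.array(p['R']).T@np.array(p['t']))
    for k in ['crank_hub','knob_grip','shaft_end','unit','rail','post_top','stop','bin','lens_mid','driver_grip','collar_mid']:
        for d in ctrl.place_of(k,p)[:4]: print(k,round(d['conf'],2),np.round(d['centre'],4),np.round(proj(p,d['centre'])))
E
```

```text
{'t': 0.0, 'joint_positions': array([ 6.32264525e+01,  1.18868761e+01,  8.84056451e+01,  1.08819375e-03,
        7.98389140e+01, -8.62168775e+00]), 'qd': array([ 0.02861076, -0.04055619,  0.00981142,  0.09782916, -0.00653193,
        0.06702551]), 'joint_efforts': array([-2.45593003e-05, -3.83057821e+01, -2.91586679e+01, -2.65880408e-04,
        1.07033088e-02,  1.29995402e-05]), 'position': array([0.17877049, 0.54568312, 0.21659273]), 'orientation': array([-1.79870211e+02, -2.07619559e-02,  1.61847924e+02]), 'force': array([0.25556714, 0.60138007, 0.11907589]), 'ft_torque': array([-0.01956965, -0.04647993, -0.02085047]), 'grip_force': 0.0, 'finger_gap': 0.08493064923843618}
top cam [0.3092665  0.01784673 1.42148842]
crank_hub 0.96 [ 0.5155 -0.1848  0.0584] [341. 200.]
crank_hub 0.7 [ 0.4842 -0.3883  0.0183] [411. 215.]
crank_hub 0.68 [0.3829 0.0004 0.0156] [273. 248.]
crank_hub 0.6 [ 0.3351 -0.1838  0.015 ] [339. 267.]
knob_grip 0.65 [0.3105 0.021  0.0591] [265. 274.]
knob_grip 0.6 [ 0.3937 -0.1359  0.0603] [323. 244.]
knob_grip 0.6 [ 0.5139 -0.3167  0.0601] [390. 202.]
knob_grip 0.
[... 1069 characters left out ...]
haft_end 0.48 [0.5221 0.0815 0.1047] [268. 203.]
unit 0.76 [0.5262 0.0797 0.0032] [271. 235.]
unit 0.67 [ 0.5149 -0.1863  0.0618] [312. 287.]
rail 0.87 [0.6107 0.0906 0.0036] [298. 226.]
rail 0.24 [0.5283 0.0808 0.0031] [271. 235.]
post_top 0.65 [ 0.5194 -0.182   0.0638] [313. 285.]
stop 0.62 [ 0.6776  0.0918 -0.0024] [320. 221.]
bin 0.61 [ 0.5141  0.4154 -0.006 ] [230. 180.]
lens_mid 0.76 [ 0.6952 -0.3315  0.0414] [428. 319.]
lens_mid 0.39 [ 0.5102  0.4149 -0.0053] [228. 180.]
driver_grip 0.58 [ 0.6717 -0.2257  0.0128] [385. 296.]
driver_grip 0.28 [ 0.6985 -0.3341  0.0437] [431. 319.]
collar_mid 0.65 [ 0.601  -0.3206  0.0072] [381. 341.]
collar_mid 0.55 [ 0.5165 -0.1841  0.0598] [312. 287.]
```

```bash
python3 -c "
import cv2,numpy as np
a=cv2.imread('pics/top1.png');b=cv2.imread('pics/side1.png')
cv2.imwrite('pics/top1b.png',cv2.resize(a,(800,600)));cv2.imwrite('pics/side1b.png',cv2.resize(b,(800,600)))"
```

```text
(no output)
```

View pics/top1b.png

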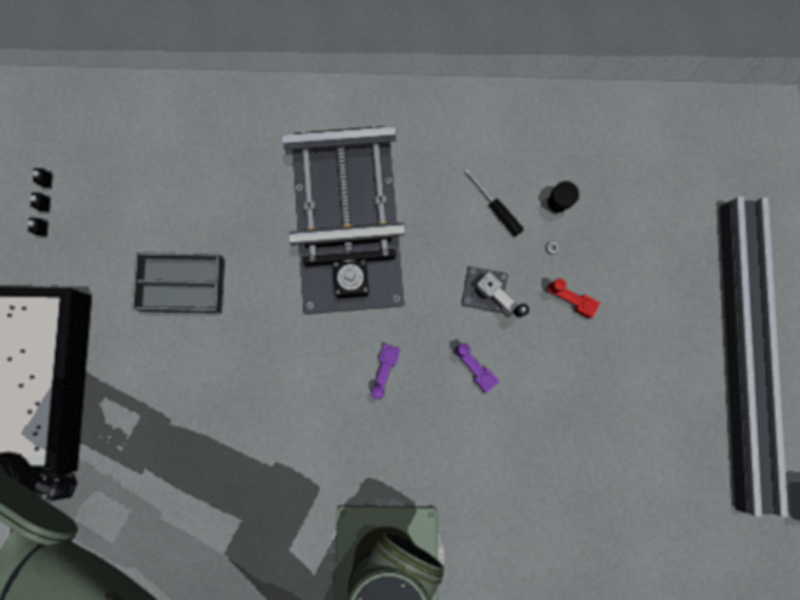

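View pics/side1b.png

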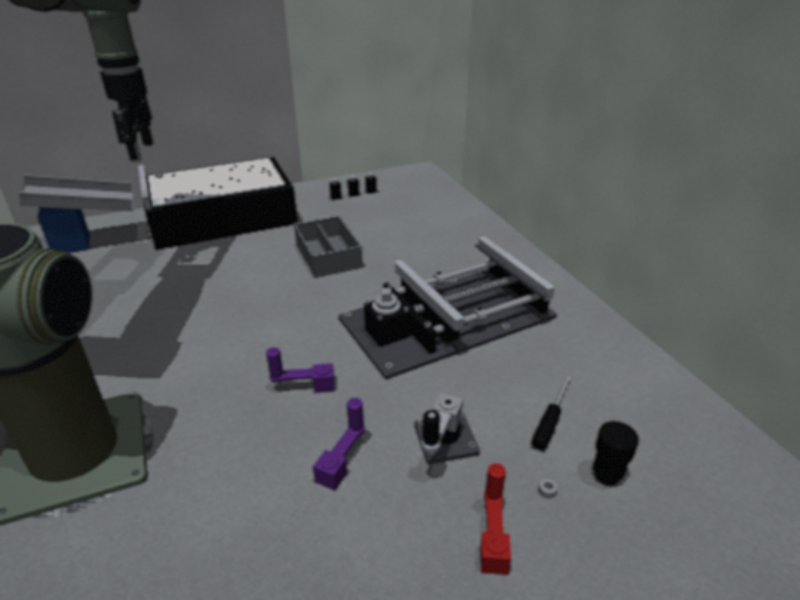

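The steel-coloured crank on the post is at (492,285) in the 800x600 top view. The look-alikes are purple at (385,370) and (478,368), and red at (575,298), all lying on the table. The steel one on the post fits the description. I'll move above it and confirm with the wrist camera.

{"name": "apply_moves", "arguments": {
  "plan": [
    {"jaw": 1, "dx": 0.0163, "dy": -0.0365, "dz": 0.01, "yaw": -0.1},
    {"jaw": 1, "dx": 0.0163, "dy": -0.0365, "dz": 0.01, "yaw": -0.1},
    {"jaw": 1, "dx": 0.0163, "dy": -0.0365, "dz": 0, "yaw": -0.1},
    {"jaw": 1, "dx": 0.0163, "dy": -0.0365, "dz": 0, "yaw": -0.1},
    {"jaw": 1, "dx": 0.0163, "dy": -0.0365, "dz": 0, "yaw": -0.1},
    {"jaw": 1, "dx": 0.0163, "dy": -0.0365, "dz": 0, "yaw": -0.1},
    {"jaw": 1, "dx": 0.0163, "dy": -0.0365, "dz": 0, "yaw": -0.1},
    {"jaw": 1, "dx": 0.0163, "dy": -0.0365, "dz": 0, "yaw": -0.1},
    {"jaw": 1, "dx": 0.0163, "dy": -0.0365, "dz": 0, "yaw": -0.1},
    {"jaw": 1, "dx": 0.0163, "dy": -0.0365, "dz": 0, "yaw": -0.1},
    {"jaw": 1, "dx": 0.0163, "dy": -0.0365, "dz": 0, "yaw": -0.1},
    {"jaw": 1, "dx": 0.0163, "dy": -0.0365, "dz": 0, "yaw": -0.1},
    {"jaw": 1, "dx": 0.0163, "dy": -0.0365, "dz": 0, "yaw": -0.1},
    {"jaw": 1, "dx": 0.0163, "dy": -0.0365, "dz": 0, "yaw": -0.1},
    {"jaw": 1, "dx": 0.0163, "dy": -0.0365, "dz": 0, "yaw": -0.1},
    {"jaw": 1, "dx": 0.0163, "dy": -0.0365, "dz": 0, "yaw": -0.1},
    {"jaw": 1, "dx": 0.0163, "dy": -0.0365, "dz": 0, "yaw": -0.1},
    {"jaw": 1, "dx": 0.0163, "dy": -0.0365, "dz": 0, "yaw": -0.1},
    {"jaw": 1, "dx": 0.0163, "dy": -0.0365, "dz": 0, "yaw": -0.1},
    {"jaw": 1, "dx": 0.0163, "dy": -0.0365, "dz": 0, "yaw": -0.1}
  ]
}}

```text
t: 2.87
position: [0.5056, -0.1857, 0.2379]
orientation: [180.0, -0.0, 46.9]
force: [0.6, 0.4, -0.6]
finger_gap: 0.0852
grip_force: 0.0
```

```bash
python3 - <<'E'
from h import *
s=ctrl.sense(); print(s['t'],s['position'],s['orientation'])
p=snap('wrist','w1.png'); print(p['fovy'],p['cx'],p['cy'],'cam',-np.array(p['R']).T@np.array(p['t']))
for k in ['crank_hub','knob_grip','post_top']:
    for d in ctrl.place_of(k,p)[:3]: print(k,round(d['conf'],2),np.round(d['centre'],4),np.round(proj(p,d['centre'],True)))
cv2.imwrite('pics/w1b.png',cv2.resize(p['color'],(800,600),interpolation=cv2.INTER_CUBIC))
E
```

```text
2.8667 [ 0.50561901 -0.18572007  0.23787067] [ 1.79980674e+02 -1.64730329e-02  4.69378121e+01]
65.70646984690485 273.88590781504774 204.8524498916958 cam [ 0.55060492 -0.1376813   0.39407065]
crank_hub 0.97 [ 0.4839 -0.3831  0.0183] [361. 293.]
crank_hub 0.92 [ 0.3815 -0.0042  0.0159] [106. 141.]
crank_hub 0.72 [ 0.4646 -0.2392  0.1   ] [281. 258.]
knob_grip 0.9 [ 0.4604 -0.2382  0.0976] [277. 259.]
knob_grip 0.63 [0.304  0.0224 0.0546] [ 46. 174.]
knob_grip 0.6 [ 0.3923 -0.1367  0.0627] [169. 221.]
```

View pics/w1b.png

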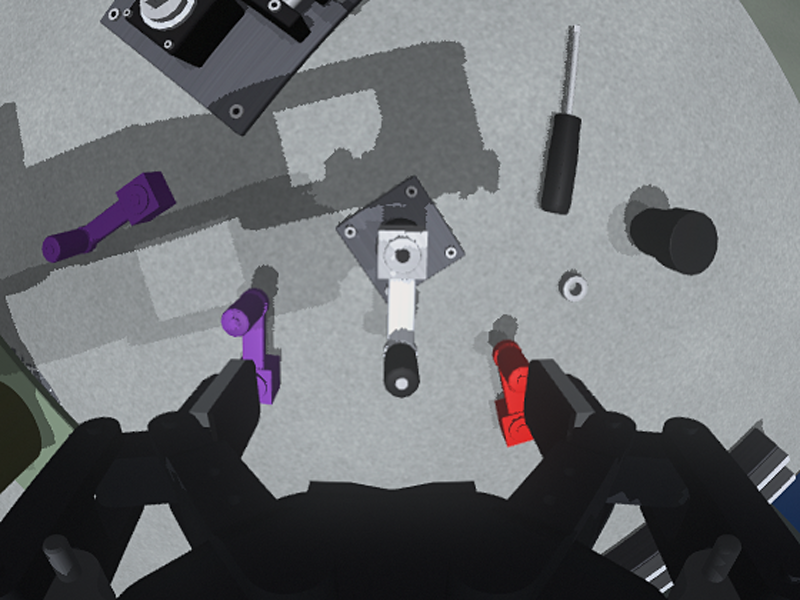

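The wrist view shows the steel crank in line with the gripper: hub top at (403,255), knob top at (402,383). The purple and red look-alikes lie to the left and right. This serves as the confirming close-up.

```bash
python3 - <<'E'
from h import *
p=snap('wrist')
g=cv2.cvtColor(p['color'],6)
s=800/560
h=back(p,(403/s,255.5/s),0.0765,True);k=back(p,(402/s,383/s),0.123,True)
print(h,k,np.linalg.norm((h-k)[:2]),np.degrees(np.arctan2(*(h-k)[1::-1])))
# bright hub-top region
m=(g>205).astype('uint8'); m[:, :255]=0; m[:,310:]=0; m[:150]=0; m[285:]=0
for c in cv2.findContours(m,0,2)[0]:
    if cv2.contourArea(c)>60: print(cv2.boundingRect(c),cv2.minAreaRect(c))
E
```

```text
[ 0.51548279 -0.18386598  0.0765    ] [ 0.46418886 -0.23787636  0.123     ] 0.07448615517507481 46.47768179215446
(274, 196, 18, 38) ((282.5, 214.5), (37.0, 17.0), 90.0)
(267, 163, 34, 13) ((283.5, 169.0), (12.0, 33.0), 90.0)
```

{"name": "apply_moves", "arguments": {
  "plan": [
    {"jaw": 1, "dx": 0.01, "dy": 0.0018, "dz": -0.03, "yaw": -0.007},
    {"jaw": 1, "dx": 0, "dy": 0, "dz": -0.04, "yaw": 0},
    {"jaw": 1, "dx": 0, "dy": 0, "dz": -0.04, "yaw": 0},
    {"jaw": 1, "dx": 0, "dy": 0, "dz": -0.035, "yaw": 0},
    {"jaw": 1, "dx": 0, "dy": 0, "dz": -0.02, "yaw": 0},
    {"jaw": 1, "dx": 0, "dy": 0, "dz": -0.011, "yaw": 0},
    {"jaw": 1, "dx": 0, "dy": 0, "dz": 0, "yaw": 0}
  ]
}}

```text
t: 3.7
position: [0.5128, -0.1792, 0.0594]
orientation: [-179.7, 0.1, 47.0]
force: [-1.0, -0.2, -0.1]
finger_gap: 0.0851
grip_force: 0.0
```

{"name": "apply_moves", "arguments": {
  "plan": [
    {"jaw": 0.3},
    {"jaw": 0.3},
    {"jaw": 0.3},
    {"jaw": 0.3},
    {"jaw": 0.3},
    {"jaw": 0.3}
  ],
  "squeeze": 60
}}

```text
invalid input
```

{"name": "apply_moves", "arguments": {
  "plan": [
    {"jaw": 1, "dx": 0, "dy": 0, "dz": 0, "yaw": 0},
    {"jaw": 1, "dx": 0, "dy": 0, "dz": 0, "yaw": 0}
  ]
}}

```text
t: 3.87
position: [0.5169, -0.1822, 0.0641]
orientation: [179.8, -0.1, 46.9]
force: [-0.2, -0.1, 0.5]
finger_gap: 0.0856
grip_force: 0.0
```

```bash
python3 - <<'E'
from h import *
s=ctrl.sense(); print(s['t'],s['position'],s['orientation'],s['joint_positions'],s['force'])
p=snap('wrist'); print('cam',-np.array(p['R']).T@np.array(p['t']))
s=ctrl.sense(); print(s['t'],s['position'],s['orientation'],s['joint_positions'])
cv2.imwrite('pics/w2b.png',cv2.resize(p['color'],(800,600),interpolation=cv2.INTER_CUBIC))
E
```

```text
3.8667 [ 0.51691122 -0.18218348  0.0641284 ] [ 1.79757659e+02 -6.72214568e-02  4.69129132e+01] [-2.84660722e+01  1.85887616e+01  9.98026855e+01  4.41138826e-03
  6.13570919e+01  1.46190507e+01] [-0.16567231 -0.06532493  0.49927253]
cam [ 0.56139816 -0.13385951  0.22041   ]
3.9167 [ 0.51709261 -0.18245632  0.06435661] [ 1.79726133e+02 -7.29225985e-02  4.68974518e+01] [-2.84808138e+01  1.85782438e+01  9.97840749e+01  1.62537981e-03
  6.13542761e+01  1.46211330e+01]
```

View pics/w2b.png

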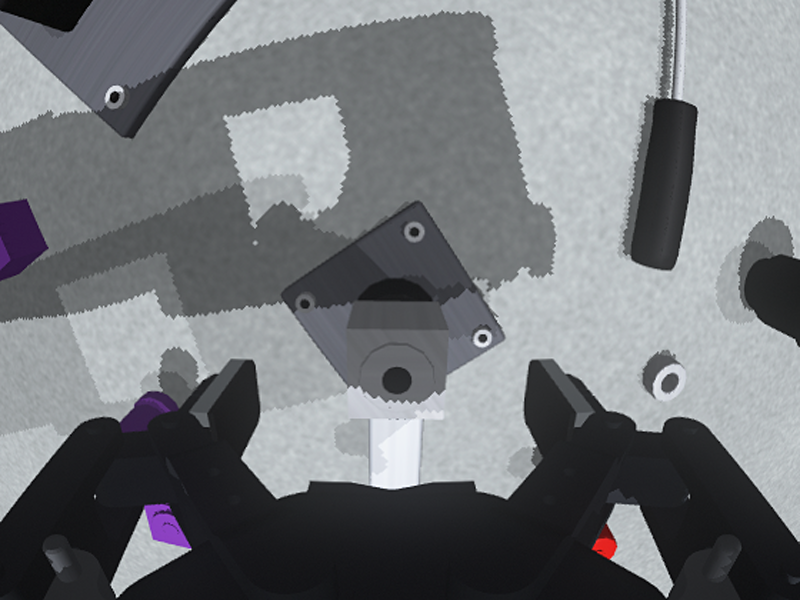

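The hub is midway between the pads (hub centre at column 397, pads at 257 and 527). I'll close.

{"name": "apply_moves", "arguments": {
  "plan": [
    {"jaw": 0.3, "dx": -0.001, "dy": -0.001, "dz": -0.002, "yaw": 0},
    {"jaw": 0.3, "dx": 0, "dy": 0, "dz": 0, "yaw": 0},
    {"jaw": 0.3, "dx": 0, "dy": 0, "dz": 0, "yaw": 0},
    {"jaw": 0.3, "dx": 0, "dy": 0, "dz": 0, "yaw": 0},
    {"jaw": 0.3, "dx": 0, "dy": 0, "dz": 0, "yaw": 0},
    {"jaw": 0.3, "dx": 0, "dy": 0, "dz": 0, "yaw": 0},
    {"jaw": 0.3, "dx": 0, "dy": 0, "dz": 0, "yaw": 0}
  ],
  "squeeze": 60
}}

```text
t: 4.5
position: [0.5154, -0.1836, 0.0609]
orientation: [179.8, -0.0, 46.9]
force: [1.4, -1.4, 5.6]
finger_gap: 0.0293
grip_force: 58.8
```

```bash
python3 - <<'E'
from h import *
s=ctrl.sense(); print(s['t'],s['position'],s['orientation'],s['force'])
p=snap('wrist','w3.png')
c=p['color'][200:330,200:360]
cv2.imwrite('pics/w3b.png',cv2.resize(c,None,fx=5,fy=5,interpolation=cv2.INTER_CUBIC)[:600])
E
```

```text
4.5 [ 0.51540955 -0.18362106  0.0609475 ] [ 1.79828943e+02 -3.83835038e-02  4.68531652e+01] [ 1.35307743 -1.37802167  5.62641241]
```

View pics/w3b.png

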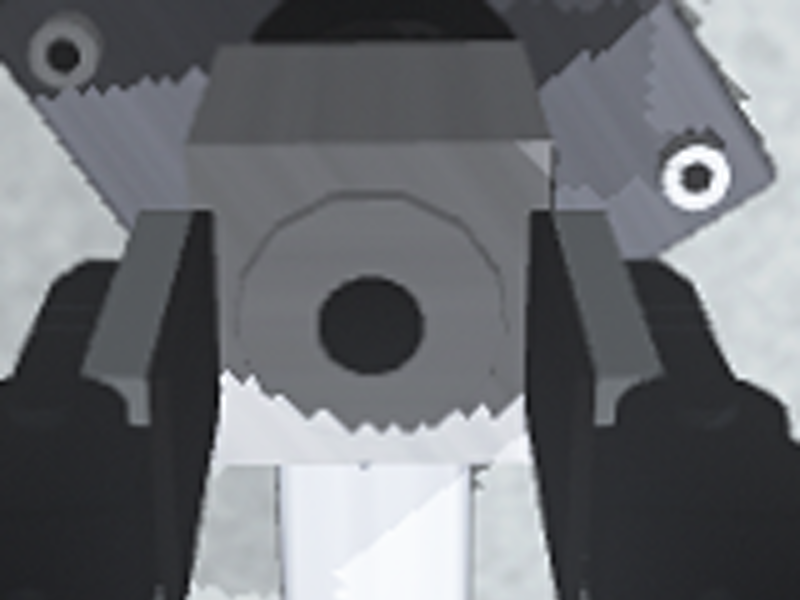

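{"name": "apply_moves", "arguments": {
  "plan": [
    {"jaw": 0.3, "dx": 0, "dy": 0, "dz": 0.02, "yaw": 0},
    {"jaw": 0.3, "dx": 0, "dy": 0, "dz": 0.03, "yaw": 0},
    {"jaw": 0.3, "dx": 0, "dy": 0, "dz": 0.03, "yaw": 0},
    {"jaw": 0.3, "dx": 0, "dy": 0.01, "dz": 0.03, "yaw": 0},
    {"jaw": 0.3, "dx": -0.003, "dy": 0.02, "dz": 0.03, "yaw": 0},
    {"jaw": 0.3, "dx": -0.004, "dy": 0.03, "dz": 0, "yaw": 0},
    {"jaw": 0.3, "dx": -0.004, "dy": 0.03, "dz": 0, "yaw": 0},
    {"jaw": 0.3, "dx": -0.004, "dy": 0.03, "dz": 0, "yaw": 0},
    {"jaw": 0.3, "dx": -0.004, "dy": 0.03, "dz": 0, "yaw": 0},
    {"jaw": 0.3, "dx": -0.004, "dy": 0.03, "dz": 0, "yaw": 0},
    {"jaw": 0.3, "dx": -0.004, "dy": 0.03, "dz": 0, "yaw": 0},
    {"jaw": 0.3, "dx": -0.003, "dy": 0.012, "dz": 0, "yaw": 0},
    {"jaw": 0.3, "dx": 0, "dy": 0, "dz": 0, "yaw": 0},
    {"jaw": 0.3, "dx": 0, "dy": 0, "dz": 0, "yaw": 0},
    {"jaw": 0.3, "dx": 0, "dy": 0, "dz": 0, "yaw": 0},
    {"jaw": 0.3, "dx": 0, "dy": 0, "dz": 0, "yaw": 0}
  ]
}}

```text
t: 5.88
position: [0.4843, 0.038, 0.1996]
orientation: [180.0, 0.0, 46.8]
force: [0.5, 0.2, -1.1]
finger_gap: 0.0253
grip_force: 0.0
```

```bash
python3 - <<'E'
from h import *
s=ctrl.sense(); print(s['t'],s['position'],s['orientation'],s['force'],s['ft_torque'],s['finger_gap'])
p=snap('wrist','w4.png'); print('cam',-np.array(p['R']).T@np.array(p['t']))
np.savez('w4.npz',**{k:p[k] for k in ['R','t','fovy','cx','cy']},color=p['color'])
for k in ['shaft_end','unit','rail','stop','crank_hub']:
    for d in ctrl.place_of(k,p)[:2]: print(k,round(d['conf'],2),np.round(d['centre'],4),np.round(proj(p,d['centre'],True)))
cv2.imwrite('pics/w4b.png',cv2.resize(p['color'],(800,600),interpolation=cv2.INTER_CUBIC))
E
```

```text
5.8833 [0.48431357 0.03799149 0.19961144] [1.79998006e+02 3.21823355e-02 4.67642260e+01] [ 0.47534923  0.16652707 -1.1339906 ] [-0.02773741  0.01416881  0.03175158] 0.025284448358512453
cam [0.52958544 0.08594431 0.3557716 ]
shaft_end 0.73 [0.5276 0.08   0.1031] [278. 127.]
unit 0.58 [ 0.5241  0.0752 -0.0045] [278. 130.]
rail 0.79 [6.107e-01 9.060e-02 3.000e-04] [326.  67.]
rail 0.65 [ 0.5173 -0.1859  0.0567] [425. 308.]
```

View pics/w4b.png

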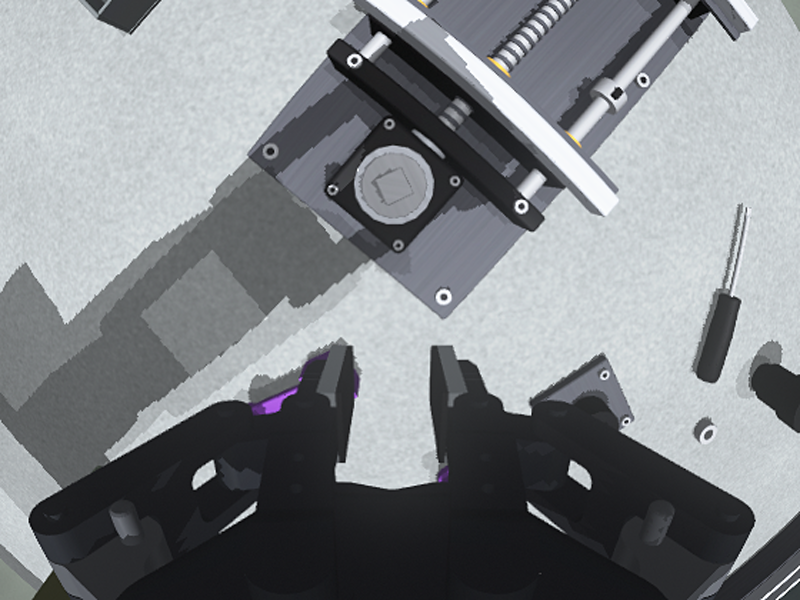

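The gripper is empty: the crank slipped out during the lift. I'll find where it is.

```bash
python3 - <<'E'
from h import *
for n in ['top','side']:
    p=snap(n,n+'2.png')
    for k in ['crank_hub','knob_grip']:
        for d in ctrl.place_of(k,p)[:4]: print(n,k,round(d['conf'],2),np.round(d['centre'],4),np.round(proj(p,d['centre'])))
    u,v=proj(p,[0.515,-0.18,0.05]); u=int(u);v=int(v)
    c=p['color'][max(v-75,0):v+75,max(u-65,0):u+65]
    cv2.imwrite('pics/c_%s.png'%n,cv2.resize(c,(400,460),interpolation=cv2.INTER_CUBIC))
cv2.imwrite('pics/both.png',np.hstack([cv2.imread('pics/c_top.png'),cv2.imread('pics/c_side.png')]))
E
```

```text
top crank_hub 0.93 [ 0.4862 -0.3858  0.0168] [410. 214.]
top crank_hub 0.86 [ 0.335  -0.1881  0.0123] [340. 267.]
top crank_hub 0.61 [ 0.4267 -0.1309  0.0158] [320. 233.]
top crank_hub 0.51 [ 0.3817 -0.0004  0.0168] [273. 248.]
top knob_grip 0.67 [ 0.3848 -0.2071  0.0364] [348. 248.]
top knob_grip 0.59 [ 0.3935 -0.1382  0.0595] [324. 244.]
top knob_grip 0.4 [ 0.5142 -0.315   0.0586] [389. 202.]
top knob_grip 0.37 [ 0.6969 -0.3317  0.0415] [392. 139.]
side crank_hub 0.79 [ 0.4268 -0.1335  0.0181] [264. 297.]
side crank_hub 0.79 [ 0.3349 -0.1859  0.02  ] [229. 327.]
side crank_hub 0.63 [0.3781 0.0064 0.0177] [224. 263.]
side knob_grip 0.79 [ 0.3867 -0.1386  0.0587] [246. 290.]
side knob_grip 0.71 [0.3098 0.0257 0.0582] [191. 252.]
side knob_grip 0.64 [ 0.3855 -0.2129  0.0393] [258. 323.]
side knob_grip 0.63 [ 0.5222 -0.3186  0.0605] [348. 335.]
```

View pics/both.png

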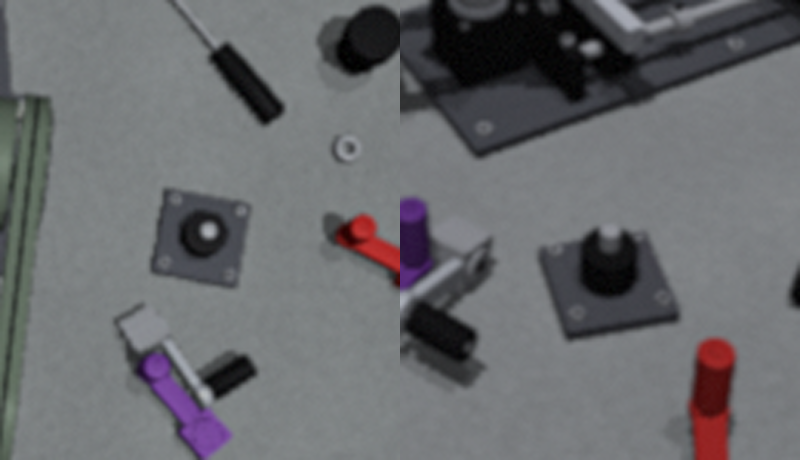

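The crank is lying on its side beside a purple look-alike: hub near (145,330), knob lying near (230,378) in the top crop. The post is empty. I'll go above it for a look. I'll also recover the shaft and unit geometry from the stored wrist picture.

{"name": "apply_moves", "arguments": {
  "plan": [
    {"jaw": 0.6, "dx": -0.01, "dy": -0.02, "dz": 0, "yaw": -0.03},
    {"jaw": 0.6, "dx": -0.011, "dy": -0.025, "dz": 0, "yaw": -0.03},
    {"jaw": 0.6, "dx": -0.014, "dy": -0.028, "dz": 0, "yaw": -0.04},
    {"jaw": 0.6, "dx": -0.014, "dy": -0.029, "dz": 0, "yaw": -0.04},
    {"jaw": 0.6, "dx": -0.014, "dy": -0.029, "dz": 0, "yaw": -0.04},
    {"jaw": 0.6, "dx": -0.014, "dy": -0.03, "dz": 0, "yaw": -0.04},
    {"jaw": 0.6, "dx": -0.014, "dy": -0.03, "dz": 0, "yaw": -0.03},
    {"jaw": 0.6, "dx": 0, "dy": 0, "dz": 0, "yaw": 0},
    {"jaw": 0.6, "dx": 0, "dy": 0, "dz": 0, "yaw": 0},
    {"jaw": 0.6, "dx": 0, "dy": 0, "dz": 0, "yaw": 0}
  ]
}}

```text
t: 7.32
position: [0.3933, -0.1516, 0.1998]
orientation: [-180.0, -0.0, 32.5]
force: [-0.1, -0.9, 0.7]
finger_gap: 0.0515
grip_force: 0.0
```

```bash
python3 - <<'E'
from h import *
s=ctrl.sense(); print(s['t'],s['position'],s['orientation'],s['force'],s['finger_gap'])
p=snap('wrist','w5.png'); print('cam',-np.array(p['R']).T@np.array(p['t']))
np.savez('w5.npz',**{k:p[k] for k in ['R','t','fovy','cx','cy']},color=p['color'])
for k in ['crank_hub','knob_grip']:
    for d in ctrl.place_of(k,p)[:3]: print(k,round(d['conf'],2),np.round(d['centre'],4),np.round(proj(p,d['centre'],True)))
cv2.imwrite('pics/w5b.png',cv2.resize(p['color'],(800,600),interpolation=cv2.INTER_CUBIC))
E
```

```text
7.3167 [ 0.39327047 -0.15158824  0.19983267] [-1.79986915e+02 -3.36725488e-02  3.25087515e+01] [-0.07457267 -0.9127343   0.73558182] 0.051478271676058465
cam [ 0.44877821 -0.1162444   0.35607073]
crank_hub 0.79 [ 3.857e-01 -3.000e-04  1.590e-02] [153. 115.]
crank_hub 0.7 [ 0.3346 -0.185   0.0152] [271. 241.]
crank_hub 0.69 [ 0.4869 -0.3856  0.0146] [471. 221.]
knob_grip 0.89 [0.304  0.0237 0.0542] [ 89. 173.]
knob_grip 0.87 [ 0.3877 -0.2073  0.0362] [317. 219.]
knob_grip 0.82 [ 0.5158 -0.3191  0.056 ] [469. 180.]
```

View pics/w5b.png

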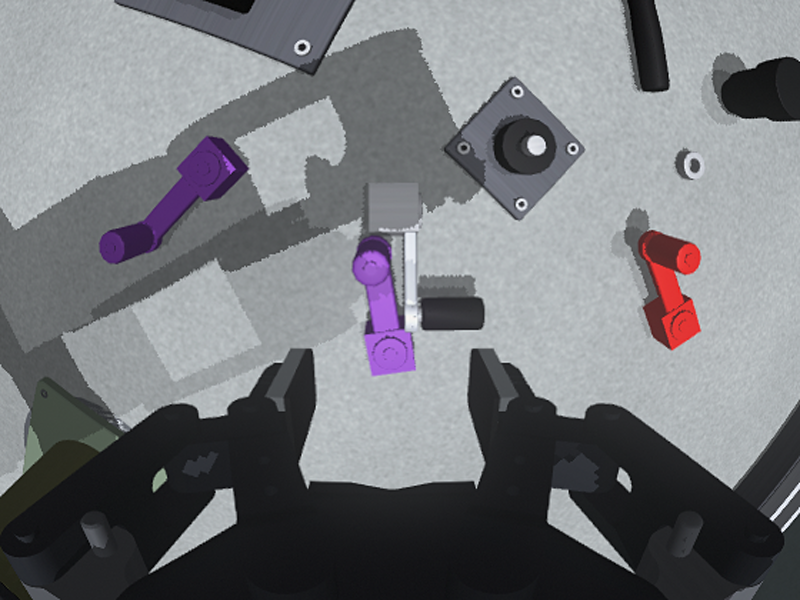

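The crank lies on its side: hub at (394,206), knob at (452,313), arm end by the purple hub's corner. It is in line with the gripper, so the pads can take the hub's ±z faces without touching the purple knob at (372,265).

```bash
python3 - <<'E'
from h import *
s=800/560
p=dict(np.load('w5.npz'))
for uv,z in [((394,206),.036),((410,322),.03),((372,265),.081),((480,313),.03),((420,313),.03)]: print(uv,back(p,(uv[0]/s,uv[1]/s),z,True).round(4))
q=dict(np.load('w4.npz'))
# shaft: shoulder circle & square in w4, finer
im=q['color']; c=cv2.resize(im[95:165,235:320],None,fx=8,fy=8,interpolation=cv2.INTER_CUBIC); cv2.imwrite('pics/sh.png',c)
cam=-q['R'].T@q['t']; print(cam)
for uv in [(391,186),(355,60),(521,206),(269,151),(443,296),(331,189),(455,181),(389,124),(398,245)]:
    print(uv,back(q,(uv[0]/s,uv[1]/s),0.088,True).round(4),back(q,(uv[0]/s,uv[1]/s),0.105,True).round(4))
E
```

```text
(394, 206) [ 0.4289 -0.1303  0.036 ]
(410, 322) [ 0.3632 -0.1866  0.03  ]
(372, 265) [ 0.3945 -0.1364  0.081 ]
(480, 313) [ 0.3971 -0.2269  0.03  ]
(420, 313) [ 0.373 -0.189  0.03 ]
[0.52958544 0.08594431 0.3557716 ]
(391, 186) [0.523  0.0799 0.088 ] [0.5234 0.0803 0.105 ]
(355, 60) [0.5587 0.148  0.088 ] [0.5568 0.1441 0.105 ]
(521, 206) [0.5719 0.0201 0.088 ] [0.5692 0.0243 0.105 ]
(269, 151) [0.4863 0.1445 0.088 ] [0.4891 0.1408 0.105 ]
(443, 296) [0.5011 0.011  0.088 ] [0.5029 0.0158 0.105 ]
(331, 189) [0.4968 0.1025 0.088 ] [0.4989 0.1015 0.105 ]
(455, 181) [0.552  0.0572 0.088 ] [0.5506 0.059  0.105 ]
(389, 124) [0.5466 0.1068 0.088 ] [0.5456 0.1055 0.105 ]
(398, 245) [0.5024 0.0521 0.088 ] [0.5041 0.0542 0.105 ]
```

View pics/sh.png

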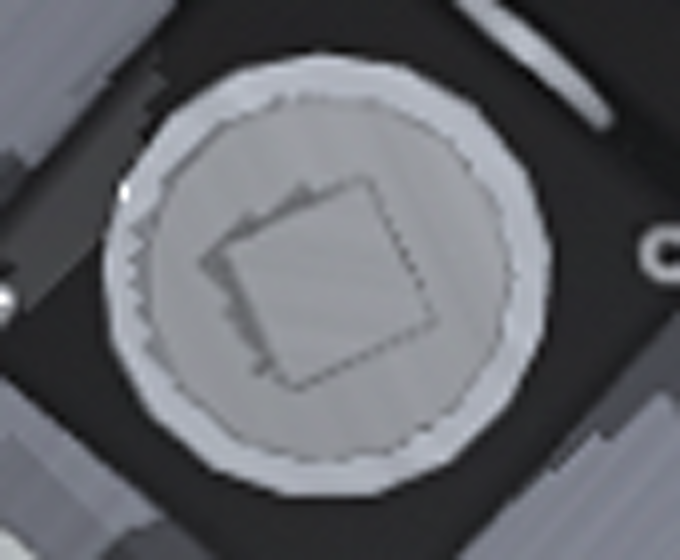

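{"name": "apply_moves", "arguments": {
  "plan": [
    {"jaw": 0.6, "dx": 0.019, "dy": 0.0115, "dz": 0, "yaw": 0},
    {"jaw": 0.6, "dx": 0.019, "dy": 0.0115, "dz": -0.01, "yaw": 0},
    {"jaw": 0.6, "dx": 0, "dy": 0, "dz": -0.03, "yaw": 0},
    {"jaw": 0.6, "dx": 0, "dy": 0, "dz": -0.035, "yaw": 0},
    {"jaw": 0.6, "dx": 0, "dy": 0, "dz": -0.035, "yaw": 0},
    {"jaw": 0.6, "dx": 0, "dy": 0, "dz": -0.025, "yaw": 0},
    {"jaw": 0.6, "dx": 0, "dy": 0, "dz": -0.015, "yaw": 0},
    {"jaw": 0.6, "dx": 0, "dy": 0, "dz": -0.01, "yaw": 0},
    {"jaw": 0.6, "dx": 0, "dy": 0, "dz": -0.006, "yaw": 0},
    {"jaw": 0.6, "dx": 0, "dy": 0, "dz": -0.003, "yaw": 0},
    {"jaw": 0.6, "dx": 0, "dy": 0, "dz": 0, "yaw": 0},
    {"jaw": 0.6, "dx": 0, "dy": 0, "dz": 0, "yaw": 0}
  ]
}}

```text
t: 8.47
position: [0.4322, -0.1292, 0.0318]
orientation: [179.9, -0.1, 32.6]
force: [-0.0, 0.2, 0.2]
finger_gap: 0.0508
grip_force: 0.0
```

{"name": "apply_moves", "arguments": {
  "plan": [
    {"jaw": 0, "dx": 0, "dy": 0, "dz": 0, "yaw": 0},
    {"jaw": 0, "dx": 0, "dy": 0, "dz": 0, "yaw": 0},
    {"jaw": 0, "dx": 0, "dy": 0, "dz": 0, "yaw": 0},
    {"jaw": 0, "dx": 0, "dy": 0, "dz": 0, "yaw": 0},
    {"jaw": 0, "dx": 0, "dy": 0, "dz": 0, "yaw": 0},
    {"jaw": 0, "dx": 0, "dy": 0, "dz": 0, "yaw": 0}
  ],
  "squeeze": 80
}}

```text
t: 8.97
position: [0.4312, -0.1289, 0.0309]
orientation: [180.0, -0.0, 32.5]
force: [0.3, -0.5, -0.3]
finger_gap: -0.0001
grip_force: 0.0
```

```bash
python3 - <<'E'
from h import *
s=ctrl.sense(); print(s['t'],s['position'],s['orientation'],s['force'],s['finger_gap'],s['grip_force'])
q=dict(np.load('w4.npz'))
C=[back(q,((u+.5)/8-.5+235,(v+.5)/8-.5+95),0.105,True)[:2] for u,v in [(225,240),(368,178),(435,320),(295,388)]]
print(np.mean(C,0)); 
for i in range(4):
    d=C[(i+1)%4]-C[i]; print(np.linalg.norm(d).round(4),np.degrees(np.arctan2(d[1],d[0])).round(1))
G=[back(q,((u+.5)*.7-.5,(v+.5)*.7-.5),0.088,True)[:2] for u,v in [(331,189),(389,124),(455,181),(398,245)]]
print('gear',np.mean(G,0))
for i in range(4):
    d=G[(i+1)%4]-G[i]; print(np.linalg.norm(d).round(4),np.degrees(np.arctan2(d[1],d[0])).round(1))
E
```

```text
8.9667 [ 0.43116134 -0.12888139  0.03090829] [ 1.79989183e+02 -4.31811246e-03  3.25277824e+01] [ 0.29004424 -0.5020518  -0.25899508] -6.986455342189259e-05 0.0
[0.52485514 0.0794096 ]
0.0149 -19.5
0.0151 -107.9
0.015 163.1
0.0158 71.8
gear [0.52446885 0.07982202]
0.05 5.0
0.0499 -83.8
0.0499 -174.1
0.0508 96.3
```

```bash
python3 - <<'E'
from h import *
for n in ['wrist','top','side']:
    p=snap(n,n+'6.png'); fi=n=='wrist'
    for k in ['crank_hub','knob_grip']:
        for d in ctrl.place_of(k,p)[:5]: print(n,k,round(d['conf'],2),np.round(d['centre'],4),np.round(proj(p,d['centre'],fi)))
    for d in ctrl.regions_of('crank_hub',p)[:5]:
        m=d['region'];c=p['color'][m].mean(0); ys,xs=np.where(m); print(n,'reg',round(d['conf'],2),m.sum(),c.round(),xs.min(),xs.max(),ys.min(),ys.max())
    if n=='side': a=p['color']
    if n=='wrist': w=p['color']
c1=cv2.resize(w[90:300,150:390],(457,400),interpolation=cv2.INTER_CUBIC)
c2=cv2.resize(a[240:380,210:330],(343,400),interpolation=cv2.INTER_CUBIC)
cv2.imwrite('pics/m6.png',np.hstack([c1,c2]))
E
```

```text
wrist crank_hub 0.78 [ 0.3816 -0.003   0.0166] [ 63. 195.]
wrist crank_hub 0.69 [ 0.4866 -0.3862  0.019 ] [549. 326.]
wrist crank_hub 0.59 [ 0.4231 -0.1332  0.0203] [273. 257.]
wrist reg 0.66 6038 [114.  43.  84.] 0 99 152 285
wrist reg 0.58 2600 [ 47.  48. 152.] 522 559 253 357
wrist reg 0.56 1944 [131. 127. 125.] 240 311 220 270
top crank_hub 0.75 [ 0.4895 -0.3867  0.0151] [411. 213.]
top crank_hub 0.64 [ 0.4283 -0.133   0.0202] [321. 233.]
top crank_hub 0.59 [0.3828 0.0012 0.0158] [272. 248.]
top knob_grip 0.63 [ 0.5151 -0.3161  0.0541] [389. 201.]
top knob_grip 0.6 [ 0.3922 -0.1347  0.0591] [323. 245.]
top knob_grip 0.52 [0.3089 0.0222 0.0623] [264. 275.]
top reg 0.74 378 [81. 37. 62.] 260 280 241 278
top reg 0.72 436 [ 47.  49. 153.] 383 419 194 222
top reg 0.57 144 [138.  62. 105.] 320 336 241 259
top reg 0.5 83 [127. 122. 118.] 318 340 239 254
side crank_hub 0.96 [ 0.4835 -0.3901  0.0144] [347. 390.]
side crank_hub 0.95 [ 0.4285 -0.1351  0.0221] [264. 296.]
side crank_hub 0.8 [ 0.3364 -0.1868  0.0175] [230. 328.]
side crank_hub 0.71 [0.3804 0.0018 0.0177] [225. 264.]
side crank_hub 0.48 [ 0.3839 -0.2107  0.0423] [256. 321.]
side knob_grip 0.74 [0.3085 0.0254 0.0564] [191. 253.]
side knob_grip 0.72 [ 0.3831 -0.2137  0.0436] [257. 322.]
side knob_grip 0.57 [ 0.5217 -0.3172  0.0571] [347. 336.]
side knob_grip 0.54 [ 0.3859 -0.1383  0.0577] [245. 291.]
side reg 0.91 851 [74. 69. 69.] 240 274 287 331
side reg 0.91 696 [61. 26. 45.] 186 233 243 274
side reg 0.57 1179 [ 35.  35. 123.] 336 357 324 402
```

View pics/m6.png

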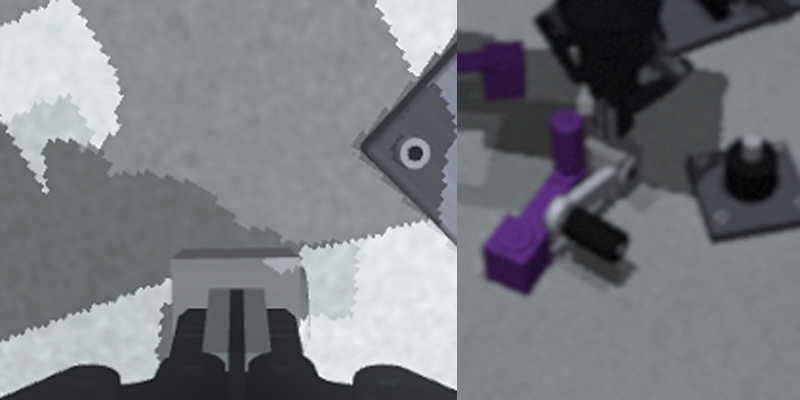

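The fingers shut behind or above the hub without holding it. I'll compute where the hub edges really are relative to the pads.

```bash
python3 - <<'E'
from h import *
p=snap('wrist','w7.png'); s=ctrl.sense(); T=s['position']; yw=np.radians(s['orientation'][2]); print(T,s['orientation'])
def tool(uv,z):
    d=back(p,uv,z,True)-T; return (np.array([d[0]*np.cos(yw)+d[1]*np.sin(yw), -d[0]*np.sin(yw)+d[1]*np.cos(yw)])*1000).round(1)
k=240/457
for nm,(u,v) in dict(hubfrontL=(172,260),hubfrontR=(300,258),topedgeL=(182,248),topedgeR=(285,248),padtopL=(208,290),padtopR=(265,290),padbot=(236,352)).items():
    uv=(u*k+150,v*210/400+90)
    print(nm,np.round(uv),[(z,tool(uv,z).tolist()) for z in (0.0,.017,.034,.04,.06)])
m=[0.5154,-0.1836,0.0609]
E
```

```text
[ 0.43113214 -0.12881003  0.03077858] [-1.79997789e+02 -8.76257135e-04  3.25307391e+01]
hubfrontL [240. 226.] [(0.0, [1.9, 20.7]), (0.017, [7.7, 18.8]), (0.034, [13.5, 17.0]), (0.04, [15.6, 16.3]), (0.06, [22.4, 14.1])]
hubfrontR [308. 225.] [(0.0, [2.6, -20.2]), (0.017, [8.4, -18.4]), (0.034, [14.1, -16.5]), (0.04, [16.2, -15.9]), (0.06, [22.9, -13.7])]
topedgeL [246. 220.] [(0.0, [5.9, 17.4]), (0.017, [11.4, 15.8]), (0.034, [16.8, 14.2]), (0.04, [18.8, 13.7]), (0.06, [25.2, 11.8])]
topedgeR [300. 220.] [(0.0, [6.0, -15.3]), (0.017, [11.5, -13.9]), (0.034, [16.9, -12.5]), (0.04, [18.8, -12.0]), (0.06, [25.2, -10.4])]
padtopL [259. 242.] [(0.0, [-8.4, 9.3]), (0.017, [-1.6, 8.5]), (0.034, [5.1, 7.6]), (0.04, [7.5, 7.3]), (0.06, [15.5, 6.3])]
padtopR [289. 242.] [(0.0, [-8.3, -9.2]), (0.017, [-1.6, -8.4]), (0.034, [5.2, -7.5]), (0.04, [7.6, -7.2]), (0.06, [15.5, -6.2])]
padbot [274. 275.] [(0.0, [-31.0, 0.2]), (0.017, [-22.1, 0.2]), (0.034, [-13.3, 0.1]), (0.04, [-10.2, 0.1]), (0.06, [0.1, 0.1])]
```

The pads' front edge fits z ≈ 0.049, well above the hub's top at 0.034, so the fingertips seem to sit higher than nominal. I'll check by touching bare table with the fingers shut.

{"name": "apply_moves", "arguments": {
  "plan": [
    {"jaw": 0, "dx": 0, "dy": 0, "dz": 0.03, "yaw": 0},
    {"jaw": 0, "dx": 0.025, "dy": 0.016, "dz": 0, "yaw": 0},
    {"jaw": 0, "dx": 0.025, "dy": 0.016, "dz": 0, "yaw": 0},
    {"jaw": 0, "dx": 0, "dy": 0, "dz": -0.03, "yaw": 0},
    {"jaw": 0, "dx": 0, "dy": 0, "dz": -0.005, "yaw": 0},
    {"jaw": 0, "dx": 0, "dy": 0, "dz": -0.005, "yaw": 0},
    {"jaw": 0, "dx": 0, "dy": 0, "dz": -0.003, "yaw": 0},
    {"jaw": 0, "dx": 0, "dy": 0, "dz": 0, "yaw": 0},
    {"jaw": 0, "dx": 0, "dy": 0, "dz": 0, "yaw": 0}
  ]
}}

```text
t: 10.37
position: [0.4811, -0.0972, 0.0181]
orientation: [180.0, -0.0, 32.5]
force: [0.6, -0.5, 0.2]
finger_gap: -0.0
grip_force: 0.0
```

{"name": "apply_moves", "arguments": {
  "plan": [
    {"jaw": 0, "dx": 0, "dy": 0, "dz": -0.003, "yaw": 0},
    {"jaw": 0, "dx": 0, "dy": 0, "dz": -0.003, "yaw": 0},
    {"jaw": 0, "dx": 0, "dy": 0, "dz": 0, "yaw": 0}
  ]
}}

```text
t: 10.62
position: [0.4809, -0.0969, 0.0116]
orientation: [-180.0, 0.0, 32.5]
force: [-0.0, 1.3, 0.2]
finger_gap: -0.0005
grip_force: 0.0
```

{"name": "apply_moves", "arguments": {
  "plan": [
    {"jaw": 0, "dx": 0, "dy": 0, "dz": -0.003, "yaw": 0},
    {"jaw": 0, "dx": 0, "dy": 0, "dz": -0.003, "yaw": 0},
    {"jaw": 0, "dx": 0, "dy": 0, "dz": 0, "yaw": 0}
  ]
}}

```text
t: 10.87
position: [0.4806, -0.0966, 0.0052]
orientation: [-179.9, 0.0, 32.5]
force: [-0.4, -0.2, 0.5]
finger_gap: -0.0002
grip_force: 0.0
```

{"name": "apply_moves", "arguments": {
  "plan": [
    {"jaw": 0, "dx": 0, "dy": 0, "dz": -0.003, "yaw": 0},
    {"jaw": 0, "dx": 0, "dy": 0, "dz": 0, "yaw": 0},
    {"jaw": 0, "dx": 0, "dy": 0, "dz": 0, "yaw": 0}
  ]
}}

```text
t: 11.12
position: [0.4809, -0.0967, 0.0025]
orientation: [-180.0, 0.0, 32.5]
force: [-0.7, -1.2, -0.5]
finger_gap: -0.0001
grip_force: 0.0
```

```bash
python3 - <<'E'
from h import *
s=ctrl.sense(); print({k:np.round(v,3) for k,v in s.items()})
E
```

```text
{'t': np.float64(11.117), 'joint_positions': array([-2.14890e+01,  1.88310e+01,  1.09095e+02, -1.00000e-03,
        5.21040e+01,  3.59760e+01]), 'qd': array([ 0.014, -0.353, -0.203, -0.041,  0.024,  0.005]), 'joint_efforts': array([-9.0000e-03, -3.4896e+01, -2.0608e+01, -1.0000e-03, -1.0000e-03,
        0.0000e+00]), 'position': array([ 0.481, -0.097,  0.003]), 'orientation': array([-1.79976e+02,  1.80000e-02,  3.25360e+01]), 'force': array([-0.67 , -1.247, -0.533]), 'ft_torque': array([0.002, 0.003, 0.045]), 'grip_force': np.float64(0.0), 'finger_gap': np.float64(-0.0)}
```

{"name": "apply_moves", "arguments": {
  "plan": [
    {"jaw": 0, "dx": 0, "dy": 0, "dz": -0.003, "yaw": 0},
    {"jaw": 0, "dx": 0, "dy": 0, "dz": -0.003, "yaw": 0},
    {"jaw": 0, "dx": 0, "dy": 0, "dz": 0, "yaw": 0}
  ]
}}

```text
t: 11.37
position: [0.4806, -0.0966, -0.0038]
orientation: [-179.9, 0.0, 32.5]
force: [0.3, -0.6, 0.6]
finger_gap: -0.0002
grip_force: 0.0
```

{"name": "apply_moves", "arguments": {
  "plan": [
    {"jaw": 0, "dx": 0, "dy": 0, "dz": -0.002, "yaw": 0},
    {"jaw": 0, "dx": 0, "dy": 0, "dz": -0.002, "yaw": 0},
    {"jaw": 0, "dx": 0, "dy": 0, "dz": 0, "yaw": 0}
  ]
}}

```text
t: 11.62
position: [0.4808, -0.0967, -0.0077]
orientation: [-180.0, 0.0, 32.5]
force: [0.1, -0.4, -0.6]
finger_gap: -0.0002
grip_force: 0.0
```

{"name": "apply_moves", "arguments": {
  "plan": [
    {"jaw": 0, "dx": 0, "dy": 0, "dz": -0.002, "yaw": 0},
    {"jaw": 0, "dx": 0, "dy": 0, "dz": -0.001, "yaw": 0},
    {"jaw": 0, "dx": 0, "dy": 0, "dz": 0, "yaw": 0}
  ]
}}

```text
t: 11.87
position: [0.4809, -0.0967, -0.0105]
orientation: [-180.0, 0.0, 32.5]
force: [-1.1, -0.9, -0.4]
finger_gap: -0.0003
grip_force: 0.0
```

{"name": "apply_moves", "arguments": {
  "plan": [
    {"jaw": 0, "dx": 0, "dy": 0, "dz": -0.002, "yaw": 0},
    {"jaw": 0, "dx": 0, "dy": 0, "dz": -0.002, "yaw": 0},
    {"jaw": 0, "dx": 0, "dy": 0, "dz": 0, "yaw": 0}
  ]
}}

```text
t: 12.12
position: [0.4815, -0.0969, -0.0134]
orientation: [180.0, 0.0, 32.5]
force: [-3.0, 1.7, 5.8]
finger_gap: -0.0001
grip_force: 3.5
```

{"name": "apply_moves", "arguments": {
  "plan": [
    {"jaw": 0, "dx": 0, "dy": 0, "dz": -0.002, "yaw": 0},
    {"jaw": 0, "dx": 0, "dy": 0, "dz": 0, "yaw": 0}
  ]
}}

```text
t: 12.28
position: [0.4815, -0.097, -0.0135]
orientation: [-180.0, 0.0, 32.6]
force: [-8.2, 1.7, 23.8]
finger_gap: 0.0002
grip_force: 12.0
```

{"name": "apply_moves", "arguments": {
  "plan": [
    {"jaw": 0, "dx": 0, "dy": 0, "dz": -0.002, "yaw": 0},
    {"jaw": 0, "dx": 0, "dy": 0, "dz": 0, "yaw": 0}
  ]
}}

```text
t: 12.45
position: [0.4816, -0.097, -0.0136]
orientation: [-179.9, 0.1, 32.6]
force: [-13.2, 3.7, 40.5]
finger_gap: -0.0001
grip_force: 20.2
```

{"name": "apply_moves", "arguments": {
  "plan": [
    {"jaw": 0, "dx": 0, "dy": 0, "dz": -0.002, "yaw": 0},
    {"jaw": 0, "dx": 0, "dy": 0, "dz": 0, "yaw": 0}
  ]
}}

```text
t: 12.62
position: [0.4816, -0.097, -0.0137]
orientation: [-179.9, 0.1, 32.6]
force: [-19.3, 6.6, 58.1]
finger_gap: -0.0
grip_force: 28.4
```

Contact came at TCP z = -0.0134, so the tips are 13.4 mm above the reported TCP and not below it. That explains both misses. I'll regrasp 30 mm lower.

{"name": "apply_moves", "arguments": {
  "plan": [
    {"jaw": 0.6, "dx": 0, "dy": 0, "dz": 0.03, "yaw": 0},
    {"jaw": 0.6, "dx": 0, "dy": 0, "dz": 0.03, "yaw": 0},
    {"jaw": 0.6, "dx": -0.016, "dy": -0.01, "dz": 0, "yaw": 0},
    {"jaw": 0.6, "dx": -0.016, "dy": -0.01, "dz": 0, "yaw": 0},
    {"jaw": 0.6, "dx": -0.016, "dy": -0.011, "dz": 0, "yaw": 0},
    {"jaw": 0.6, "dx": 0, "dy": 0, "dz": -0.01, "yaw": 0},
    {"jaw": 0.6, "dx": 0, "dy": 0, "dz": -0.015, "yaw": 0},
    {"jaw": 0.6, "dx": 0, "dy": 0, "dz": -0.01, "yaw": 0},
    {"jaw": 0.6, "dx": 0, "dy": 0, "dz": -0.004, "yaw": 0},
    {"jaw": 0.6, "dx": 0, "dy": 0, "dz": 0, "yaw": 0},
    {"jaw": 0.6, "dx": 0, "dy": 0, "dz": 0, "yaw": 0}
  ]
}}

```text
t: 13.53
position: [0.4332, -0.1275, 0.0004]
orientation: [-180.0, 0.0, 32.6]
force: [0.2, -0.6, 0.2]
finger_gap: 0.0514
grip_force: 0.0
```

{"name": "apply_moves", "arguments": {
  "plan": [
    {"jaw": 0, "dx": 0, "dy": 0, "dz": 0, "yaw": 0},
    {"jaw": 0, "dx": 0, "dy": 0, "dz": 0, "yaw": 0},
    {"jaw": 0, "dx": 0, "dy": 0, "dz": 0, "yaw": 0},
    {"jaw": 0, "dx": 0, "dy": 0, "dz": 0, "yaw": 0},
    {"jaw": 0, "dx": 0, "dy": 0, "dz": 0, "yaw": 0}
  ],
  "squeeze": 80
}}

```text
t: 13.95
position: [0.4344, -0.1283, 0.0016]
orientation: [179.9, -0.1, 32.5]
force: [1.9, 0.1, 2.7]
finger_gap: 0.0322
grip_force: 79.6
```

{"name": "apply_moves", "arguments": {
  "plan": [
    {"jaw": 0, "dx": 0, "dy": 0, "dz": 0.01, "yaw": 0},
    {"jaw": 0, "dx": 0, "dy": 0, "dz": 0.025, "yaw": 0},
    {"jaw": 0, "dx": 0, "dy": 0, "dz": 0.035, "yaw": 0},
    {"jaw": 0, "dx": 0, "dy": 0, "dz": 0.035, "yaw": 0},
    {"jaw": 0, "dx": 0, "dy": 0, "dz": 0.025, "yaw": 0},
    {"jaw": 0, "dx": 0, "dy": 0, "dz": 0, "yaw": 0},
    {"jaw": 0, "dx": 0, "dy": 0, "dz": 0, "yaw": 0}
  ]
}}

```text
t: 14.53
position: [0.4333, -0.128, 0.1319]
orientation: [179.9, -0.1, 32.5]
force: [-1.3, 0.4, -3.2]
finger_gap: 0.0324
grip_force: 80.6
```

{"name": "apply_moves", "arguments": {
  "plan": [
    {"jaw": 0, "dx": 0, "dy": 0.008, "dz": 0, "yaw": 0.04},
    {"jaw": 0, "dx": 0, "dy": 0.014, "dz": 0, "yaw": 0.08},
    {"jaw": 0, "dx": 0, "dy": 0.019, "dz": 0, "yaw": 0.12},
    {"jaw": 0, "dx": 0, "dy": 0.019, "dz": 0, "yaw": 0.12},
    {"jaw": 0, "dx": 0, "dy": 0.019, "dz": 0, "yaw": 0.12},
    {"jaw": 0, "dx": 0, "dy": 0.019, "dz": 0, "yaw": 0.12},
    {"jaw": 0, "dx": 0, "dy": 0.019, "dz": 0, "yaw": 0.12},
    {"jaw": 0, "dx": 0, "dy": 0.019, "dz": 0, "yaw": 0.12},
    {"jaw": 0, "dx": 0, "dy": 0.019, "dz": 0, "yaw": 0.12},
    {"jaw": 0, "dx": 0, "dy": 0.019, "dz": 0, "yaw": 0.12},
    {"jaw": 0, "dx": 0, "dy": 0.019, "dz": 0, "yaw": 0.12},
    {"jaw": 0, "dx": 0, "dy": 0.019, "dz": 0, "yaw": 0.12},
    {"jaw": 0, "dx": 0, "dy": 0.019, "dz": 0, "yaw": 0.12},
    {"jaw": 0, "dx": 0, "dy": 0.019, "dz": 0, "yaw": 0.12},
    {"jaw": 0, "dx": 0, "dy": 0.019, "dz": 0, "yaw": 0.12},
    {"jaw": 0, "dx": 0, "dy": 0.019, "dz": 0, "yaw": 0.12},
    {"jaw": 0, "dx": 0, "dy": 0.019, "dz": 0, "yaw": 0.12},
    {"jaw": 0, "dx": 0, "dy": 0.019, "dz": 0, "yaw": 0.12},
    {"jaw": 0, "dx": 0, "dy": 0.019, "dz": 0, "yaw": 0.12},
    {"jaw": 0, "dx": 0, "dy": 0.019, "dz": 0, "yaw": 0.12}
  ]
}}

```text
t: 16.2
position: [0.4297, 0.2365, 0.1273]
orientation: [-179.7, -0.4, 163.6]
force: [-0.5, 0.0, -2.7]
finger_gap: 0.0319
grip_force: 80.5
```

{"name": "apply_moves", "arguments": {
  "plan": [
    {"jaw": 0, "dx": 0, "dy": 0.014, "dz": 0, "yaw": 0.12},
    {"jaw": 0, "dx": 0, "dy": 0, "dz": 0, "yaw": 0.1},
    {"jaw": 0, "dx": 0, "dy": 0, "dz": 0, "yaw": 0.07},
    {"jaw": 0, "dx": 0, "dy": 0, "dz": 0, "yaw": 0},
    {"jaw": 0, "dx": 0, "dy": 0, "dz": 0, "yaw": 0}
  ]
}}

```text
t: 16.62
position: [0.4306, 0.2497, 0.1281]
orientation: [-179.9, -0.3, 179.8]
force: [-0.3, -0.2, -3.8]
finger_gap: 0.0323
grip_force: 80.6
```

```bash
python3 - <<'E'
from h import *
s=ctrl.sense(); print({k:np.round(v,3) for k,v in s.items()})
for n in ['top','side']:
    p=snap(n,n+'8.png')
    for k in ['crank_hub','knob_grip','bin']:
        for d in ctrl.place_of(k,p)[:5]: print(n,k,round(d['conf'],2),np.round(d['centre'],4),np.round(proj(p,d['centre'])))
p=snap('wrist')
for k in ['crank_hub','knob_grip','bin']:
        for d in ctrl.place_of(k,p)[:3]: print('w',k,round(d['conf'],2),np.round(d['centre'],4))
E
```

```text
{'t': np.float64(16.617), 'joint_positions': array([ 20.134,   8.204, 103.932,   0.   ,  68.214, -69.619]), 'qd': array([-0.475, -0.603, -0.687,  0.025, -0.236,  0.264]), 'joint_efforts': array([ 1.5100e-01, -3.4350e+01, -2.7867e+01,  4.0000e-03, -5.1000e-02,
       -7.2000e-02]), 'position': array([0.431, 0.25 , 0.128]), 'orientation': array([-179.878,   -0.328,  179.752]), 'force': array([-0.316, -0.191, -3.801]), 'ft_torque': array([0.019, 0.1  , 0.003]), 'grip_force': np.float64(80.57), 'finger_gap': np.float64(0.032)}
top crank_hub 0.82 [0.3796 0.0026 0.0155] [272. 249.]
top crank_hub 0.78 [ 0.4875 -0.3844  0.0151] [410. 214.]
top crank_hub 0.74 [ 0.3388 -0.1793  0.0207] [337. 265.]
top knob_grip 0.59 [0.3128 0.0222 0.0582] [264. 273.]
top knob_grip 0.47 [ 0.5172 -0.315   0.0572] [389. 201.]
top knob_grip 0.44 [ 0.4004 -0.1233  0.037 ] [318. 242.]
top bin 0.69 [0.5117 0.4153 0.0007] [127. 200.]
side crank_hub 0.95 [ 0.3369 -0.1811  0.0245] [229. 324.]
side crank_hub 0.78 [ 0.4809 -0.3884  0.0145] [345. 390.]
side crank_hub 0.6 [0.4442 0.2475 0.15  ] [218. 163.]
side knob_grip 0.79 [ 0.5239 -0.3166  0.0605] [348. 334.]
side knob_grip 0.73 [0.3076 0.0278 0.0584] [190. 252.]
side knob_grip 0.62 [0.5285 0.0789 0.0017] [272. 236.]
side knob_grip 0.57 [ 0.3965 -0.1255  0.0337] [249. 293.]
side knob_grip 0.41 [0.5111 0.2851 0.1703] [238. 147.]
w crank_hub 0.84 [0.4419 0.247  0.148 ]
w crank_hub 0.6 [0.3839 0.0007 0.0164]
w knob_grip 0.94 [0.3039 0.0221 0.0551]
w bin 0.68 [ 0.5139  0.4139 -0.0006]
```

The crank is held (force −3.8 N, hub found in the gripper). I'll set it down on the clear spot near the bin, then back off and measure it.

{"name": "apply_moves", "arguments": {
  "plan": [
    {"jaw": 0, "dx": 0, "dy": 0, "dz": -0.03, "yaw": 0},
    {"jaw": 0, "dx": 0, "dy": 0, "dz": -0.04, "yaw": 0},
    {"jaw": 0, "dx": 0, "dy": 0, "dz": -0.03, "yaw": 0},
    {"jaw": 0, "dx": 0, "dy": 0, "dz": -0.015, "yaw": 0},
    {"jaw": 0, "dx": 0, "dy": 0, "dz": -0.007, "yaw": 0},
    {"jaw": 0, "dx": 0, "dy": 0, "dz": -0.003, "yaw": 0},
    {"jaw": 0, "dx": 0, "dy": 0, "dz": 0, "yaw": 0},
    {"jaw": 0, "dx": 0, "dy": 0, "dz": 0, "yaw": 0},
    {"jaw": 0.7, "dx": 0, "dy": 0, "dz": 0, "yaw": 0},
    {"jaw": 0.7, "dx": 0, "dy": 0, "dz": 0, "yaw": 0},
    {"jaw": 0.7, "dx": 0, "dy": 0, "dz": 0, "yaw": 0},
    {"jaw": 0.7, "dx": 0, "dy": 0, "dz": 0, "yaw": 0}
  ]
}}

```text
t: 18.22
position: [0.4343, 0.2507, 0.007]
orientation: [179.9, 0.2, 179.8]
force: [0.8, -0.7, -0.0]
finger_gap: 0.0596
grip_force: 0.0
```

{"name": "apply_moves", "arguments": {
  "plan": [
    {"jaw": 0.7, "dx": 0, "dy": 0, "dz": 0.03, "yaw": 0},
    {"jaw": 0.7, "dx": 0, "dy": 0, "dz": 0.04, "yaw": 0},
    {"jaw": 0.7, "dx": 0, "dy": 0, "dz": 0.04, "yaw": -0.1},
    {"jaw": 0.7, "dx": 0, "dy": 0, "dz": 0.03, "yaw": -0.12},
    {"jaw": 0.7, "dx": 0, "dy": 0, "dz": 0.02, "yaw": -0.12},
    {"jaw": 0.7, "dx": 0, "dy": 0, "dz": 0, "yaw": -0.12},
    {"jaw": 0.7, "dx": 0, "dy": 0, "dz": 0, "yaw": -0.12},
    {"jaw": 0.7, "dx": 0, "dy": 0, "dz": 0, "yaw": -0.12},
    {"jaw": 0.7, "dx": 0, "dy": 0, "dz": 0, "yaw": -0.12},
    {"jaw": 0.7, "dx": 0, "dy": 0, "dz": 0, "yaw": -0.12},
    {"jaw": 0.7, "dx": 0, "dy": 0, "dz": 0, "yaw": -0.12},
    {"jaw": 0.7, "dx": 0, "dy": 0, "dz": 0, "yaw": -0.12},
    {"jaw": 0.7, "dx": 0, "dy": 0, "dz": 0, "yaw": -0.12},
    {"jaw": 0.7, "dx": 0, "dy": 0, "dz": 0, "yaw": -0.12},
    {"jaw": 0.7, "dx": 0, "dy": -0.015, "dz": 0, "yaw": -0.12},
    {"jaw": 0.7, "dx": 0, "dy": -0.015, "dz": 0, "yaw": -0.03},
    {"jaw": 0.7, "dx": 0, "dy": 0, "dz": 0, "yaw": 0},
    {"jaw": 0.7, "dx": 0, "dy": 0, "dz": 0, "yaw": 0},
    {"jaw": 0.7, "dx": 0, "dy": 0, "dz": 0, "yaw": 0}
  ]
}}

```text
t: 19.8
position: [0.4333, 0.2206, 0.1661]
orientation: [180.0, -0.0, 89.8]
force: [-1.2, 0.2, -0.1]
finger_gap: 0.0598
grip_force: 0.0
```

```bash
python3 - <<'E'
from h import *
s=ctrl.sense(); print(s['t'],s['position'],s['orientation'])
p=snap('wrist','w9.png')
for k in ['crank_hub','knob_grip','bin']:
    for d in ctrl.place_of(k,p)[:3]: print(k,round(d['conf'],2),np.round(d['centre'],4),np.round(proj(p,d['centre'],True)))
for d in ctrl.regions_of('crank_hub',p)[:3]:
    m=d['region']
    c=p['color'][m].astype(int)
    if abs(c.mean(0)[0]-c.mean(0)[1])>25: continue
    ys,xs=np.where(m); print('reg',m.sum(),c.mean(0).round(),xs.min(),xs.max(),ys.min(),ys.max())
    g=cv2.cvtColor(p['color'],6); a,b,e,f2=xs.min()-3,xs.max()+4,ys.min()-3,ys.max()+4
    sub=(g*m)[e:f2:3,a:b:3]//26
    for r in sub: print(''.join('.123456789#'[min(v,10)] for v in r))
    break
E
```

```text
19.8 [0.43332758 0.22055299 0.1661496 ] [ 1.79959042e+02 -3.95431423e-02  8.98470383e+01]
crank_hub 0.56 [0.4457 0.248  0.0162] [287. 161.]
knob_grip 0.85 [0.5229 0.2943 0.0127] [366. 114.]
knob_grip 0.56 [0.3058 0.0213 0.056 ] [163. 368.]
reg 3332 [107. 103. 101.] 274 382 90 177
.......................................
...............................111.....
..............................1111111..
..............................1111111..
..............................1111111..
..............................1111111..
..............................1111111..
..............................1111111..
..............................1111111..
.............................11111111..
.............................11111111..
.............................11111111..
.............................11111111..
.............................11111111..
.............................11111111..
.............................11111111..
..............................1111111..
...5788755543..................34554...
..999995555555555555555555555555555555.
.7999965555555666666666666666666556654.
.7889965554444666666666666666666556554.
.55445555444444........................
.5444445544444.........................
..444444444444.........................
..444444444444.........................
..444444444444.........................
..444444444444.........................
..444444444444.........................
..444444444444.........................
..444444444444.........................
...........444.........................
.......................................
```

The crank now lies flat, clear of everything: hub (0.445, 0.249), knob (0.521, 0.292), pin along +y. To stand it up I'll do the following:
1. Pinch the knob across its diameter. The crank then swings on the free pin and hangs hub-down.
2. Set the hub down and tip it over its edge onto its underside, letting the knob pivot between the pads.

{"name": "apply_moves", "arguments": {
  "plan": [
    {"jaw": 0.7, "dx": 0.022, "dy": 0.0184, "dz": 0, "yaw": 0},
    {"jaw": 0.7, "dx": 0.022, "dy": 0.0184, "dz": 0, "yaw": 0},
    {"jaw": 0.7, "dx": 0.022, "dy": 0.0184, "dz": -0.01, "yaw": 0},
    {"jaw": 0.7, "dx": 0.0217, "dy": 0.0182, "dz": -0.03, "yaw": 0},
    {"jaw": 0.7, "dx": 0, "dy": 0, "dz": -0.04, "yaw": 0},
    {"jaw": 0.7, "dx": 0, "dy": 0, "dz": -0.04, "yaw": 0},
    {"jaw": 0.7, "dx": 0, "dy": 0, "dz": -0.03, "yaw": 0},
    {"jaw": 0.7, "dx": 0, "dy": 0, "dz": -0.017, "yaw": 0},
    {"jaw": 0.7, "dx": 0, "dy": 0, "dz": -0.008, "yaw": 0},
    {"jaw": 0.7, "dx": 0, "dy": 0, "dz": -0.003, "yaw": 0},
    {"jaw": 0.7, "dx": 0, "dy": 0, "dz": 0, "yaw": 0}
  ]
}}

```text
t: 20.97
position: [0.521, 0.2939, -0.0122]
orientation: [180.0, -0.0, 89.8]
force: [-0.2, 0.0, 0.2]
finger_gap: 0.06
grip_force: 0.0
```

{"name": "apply_moves", "arguments": {
  "plan": [
    {"jaw": 0, "dx": 0, "dy": 0, "dz": 0, "yaw": 0},
    {"jaw": 0, "dx": 0, "dy": 0, "dz": 0, "yaw": 0},
    {"jaw": 0, "dx": 0, "dy": 0, "dz": 0, "yaw": 0},
    {"jaw": 0, "dx": 0, "dy": 0, "dz": 0, "yaw": 0},
    {"jaw": 0, "dx": 0, "dy": 0, "dz": 0, "yaw": 0},
    {"jaw": 0, "dx": 0, "dy": 0, "dz": 0, "yaw": 0}
  ],
  "squeeze": 80
}}

```text
t: 21.47
position: [0.5228, 0.2942, -0.0108]
orientation: [179.8, -0.1, 89.8]
force: [3.1, 0.3, 0.9]
finger_gap: 0.0216
grip_force: 77.7
```

{"name": "apply_moves", "arguments": {
  "plan": [
    {"jaw": 0, "dx": 0, "dy": 0, "dz": 0.008, "yaw": 0},
    {"jaw": 0, "dx": 0, "dy": 0, "dz": 0.014, "yaw": 0},
    {"jaw": 0, "dx": 0, "dy": 0, "dz": 0.014, "yaw": 0},
    {"jaw": 0, "dx": 0, "dy": 0, "dz": 0.014, "yaw": 0},
    {"jaw": 0, "dx": 0, "dy": 0, "dz": 0.014, "yaw": 0},
    {"jaw": 0, "dx": 0, "dy": 0, "dz": 0.014, "yaw": 0},
    {"jaw": 0, "dx": 0, "dy": 0, "dz": 0.014, "yaw": 0},
    {"jaw": 0, "dx": 0, "dy": 0, "dz": 0.012, "yaw": 0},
    {"jaw": 0, "dx": 0, "dy": 0, "dz": 0.01, "yaw": 0},
    {"jaw": 0, "dx": -0.01, "dy": 0.002, "dz": 0, "yaw": 0},
    {"jaw": 0, "dx": -0.018, "dy": 0.003, "dz": 0, "yaw": 0},
    {"jaw": 0, "dx": -0.018, "dy": 0.004, "dz": 0, "yaw": 0},
    {"jaw": 0, "dx": -0.018, "dy": 0.004, "dz": 0, "yaw": 0},
    {"jaw": 0, "dx": -0.018, "dy": 0.004, "dz": 0, "yaw": 0},
    {"jaw": 0, "dx": -0.018, "dy": 0.004, "dz": 0, "yaw": 0},
    {"jaw": 0, "dx": -0.012, "dy": 0.003, "dz": 0, "yaw": 0},
    {"jaw": 0, "dx": -0.006, "dy": 0, "dz": 0, "yaw": 0},
    {"jaw": 0, "dx": 0, "dy": 0, "dz": 0, "yaw": 0},
    {"jaw": 0, "dx": 0, "dy": 0, "dz": 0, "yaw": 0},
    {"jaw": 0, "dx": 0, "dy": 0, "dz": 0, "yaw": 0}
  ]
}}

```text
t: 23.13
position: [0.4034, 0.3175, 0.1018]
orientation: [180.0, 0.0, 89.8]
force: [-0.1, -0.7, -3.2]
finger_gap: 0.0215
grip_force: 78.1
```

```bash
python3 - <<'E'
from h import *
s=ctrl.sense(); print(s['t'],s['position'],s['orientation'],s['force'],s['ft_torque'],s['finger_gap'],s['grip_force'])
for n in ['side','wrist','top']:
    p=snap(n,n+'10.png')
    for k in ['crank_hub','knob_grip']:
        for d in ctrl.place_of(k,p)[:5]:
            if d['centre'][1]>0.1: print(n,k,round(d['conf'],2),np.round(d['centre'],4))
    for d in ctrl.regions_of('crank_hub',p)[:5]:
        m=d['region']; c=p['color'][m].mean(0); ys,xs=np.where(m)
        if c.max()-c.min()<20: print(n,'reg',round(d['conf'],2),m.sum(),c.round(),xs.min(),xs.max(),ys.min(),ys.max())
E
```

```text
23.1333 [0.40340573 0.31745686 0.1018026 ] [1.79984335e+02 2.24822885e-04 8.98006048e+01] [-0.06343984 -0.68359272 -3.15578386] [ 0.11175501  0.0347007  -0.03292008] 0.021548269924446462 78.05075526237488
side crank_hub 0.85 [0.3994 0.2786 0.0549]
side knob_grip 0.47 [0.3985 0.3108 0.1324]
side reg 0.72 382 [73. 70. 68.] 196 211 158 201
side reg 0.72 96 [96. 92. 91.] 304 339 190 224
wrist knob_grip 0.75 [0.4024 0.3188 0.1291]
wrist reg 0.95 6385 [57. 55. 54.] 246 331 217 342
top crank_hub 0.81 [0.386  0.2781 0.0545]
top knob_grip 0.57 [0.4    0.3166 0.1288]
top reg 0.56 302 [83. 80. 78.] 155 178 231 251
```

The crank hangs as planned: knob (0.402, 0.317, 0.130), hub 75 mm below it. I'll set it down and tip it over the edge.

{"name": "apply_moves", "arguments": {
  "plan": [
    {"jaw": 0, "dx": 0, "dy": 0, "dz": -0.015, "yaw": 0},
    {"jaw": 0, "dx": 0, "dy": 0, "dz": -0.012, "yaw": 0},
    {"jaw": 0, "dx": 0, "dy": 0, "dz": -0.007, "yaw": 0},
    {"jaw": 0, "dx": 0, "dy": 0, "dz": -0.004, "yaw": 0},
    {"jaw": 0, "dx": 0, "dy": 0, "dz": 0, "yaw": 0},
    {"jaw": 0, "dx": 0, "dy": 0, "dz": 0, "yaw": 0}
  ]
}}

```text
t: 24.23
position: [0.4042, 0.3182, 0.0651]
orientation: [179.8, -0.1, 89.8]
force: [0.8, 0.7, 2.3]
finger_gap: 0.0218
grip_force: 79.0
```

```bash
python3 - <<'E'
from h import *
s=ctrl.sense(); print(s['t'],s['position'],s['force'],s['ft_torque'])
E
```

```text
24.2333 [0.40423154 0.31820359 0.06513621] [0.79093467 0.70353656 2.28550004] [-0.01311155 -0.12130798 -0.01572992]
```

{"name": "apply_moves", "arguments": {
  "plan": [
    {"jaw": 0, "dx": 0, "dy": -0.006, "dz": 0.003, "yaw": 0},
    {"jaw": 0, "dx": 0, "dy": -0.0065, "dz": 0.0033, "yaw": 0},
    {"jaw": 0, "dx": 0, "dy": -0.0066, "dz": 0.0024, "yaw": 0},
    {"jaw": 0, "dx": 0, "dy": -0.0066, "dz": 0.0024, "yaw": 0},
    {"jaw": 0, "dx": 0, "dy": -0.007, "dz": 0.0016, "yaw": 0},
    {"jaw": 0, "dx": 0, "dy": -0.007, "dz": 0.0016, "yaw": 0},
    {"jaw": 0, "dx": 0, "dy": -0.007, "dz": 0.0008, "yaw": 0},
    {"jaw": 0, "dx": 0, "dy": -0.007, "dz": 0.0008, "yaw": 0},
    {"jaw": 0, "dx": 0, "dy": -0.0071, "dz": -0.0002, "yaw": 0},
    {"jaw": 0, "dx": 0, "dy": -0.0071, "dz": -0.0002, "yaw": 0},
    {"jaw": 0, "dx": 0, "dy": 0, "dz": 0, "yaw": 0}
  ],
  "squeeze": 30
}}

```text
t: 25.15
position: [0.4025, 0.2482, 0.079]
orientation: [-180.0, 0.1, 89.8]
force: [1.0, -0.7, -3.5]
finger_gap: 0.0211
grip_force: 78.1
```

```bash
python3 - <<'E'
from h import *
s=ctrl.sense(); print(s['t'],s['position'],s['force'],s['ft_torque'],s['finger_gap'])
for n in ['side','wrist','top']:
    p=snap(n)
    for k in ['crank_hub','knob_grip']:
        for d in ctrl.place_of(k,p)[:5]:
            if d['centre'][1]>0.1: print(n,k,round(d['conf'],2),np.round(d['centre'],4))
E
```

```text
25.15 [0.4024884  0.24822851 0.07898501] [ 1.02912748 -0.70458838 -3.49081581] [ 0.17580025 -0.02590003  0.02941665] 0.021144816558397356
side crank_hub 0.95 [0.402  0.2051 0.0311]
side knob_grip 0.58 [0.3982 0.2441 0.1107]
wrist knob_grip 0.84 [0.4038 0.2502 0.1063]
top crank_hub 0.56 [0.4033 0.2081 0.0279]
```

The squeeze didn't drop, so the crank was only carried along. I'll go back, set it down, and regrip lightly so the knob can pivot.

{"name": "apply_moves", "arguments": {
  "plan": [
    {"jaw": 0, "dx": 0, "dy": 0.015, "dz": 0, "yaw": 0},
    {"jaw": 0, "dx": 0, "dy": 0.02, "dz": 0, "yaw": 0},
    {"jaw": 0, "dx": 0, "dy": 0.015, "dz": 0, "yaw": 0},
    {"jaw": 0, "dx": 0, "dy": 0, "dz": -0.007, "yaw": 0},
    {"jaw": 0, "dx": 0, "dy": 0, "dz": -0.006, "yaw": 0},
    {"jaw": 0, "dx": 0, "dy": 0, "dz": -0.002, "yaw": 0},
    {"jaw": 0, "dx": 0, "dy": 0, "dz": 0, "yaw": 0}
  ]
}}

```text
t: 26.18
position: [0.4049, 0.3007, 0.0655]
orientation: [179.8, -0.2, 89.8]
force: [1.0, 2.6, 4.2]
finger_gap: 0.0215
grip_force: 79.2
```

{"name": "apply_moves", "arguments": {
  "plan": [
    {"jaw": 0.3, "dx": 0, "dy": 0, "dz": 0, "yaw": 0},
    {"jaw": 0.3, "dx": 0, "dy": 0, "dz": 0, "yaw": 0},
    {"jaw": 0.1, "dx": 0, "dy": 0, "dz": 0, "yaw": 0},
    {"jaw": 0.1, "dx": 0, "dy": 0, "dz": 0, "yaw": 0},
    {"jaw": 0.1, "dx": 0, "dy": 0, "dz": 0, "yaw": 0}
  ],
  "squeeze": 20
}}

```text
t: 26.6
position: [0.4028, 0.2993, 0.0642]
orientation: [-180.0, 0.0, 89.8]
force: [1.4, 0.1, 0.7]
finger_gap: 0.0233
grip_force: 19.3
```

```bash
python3 - <<'E'
from h import *
s=ctrl.sense(); print(s['t'],s['position'],s['force'],s['ft_torque'],s['finger_gap'])
for n in ['side','top']:
    p=snap(n)
    for k in ['crank_hub','knob_grip']:
        for d in ctrl.place_of(k,p)[:5]:
            if d['centre'][1]>0.1: print(n,k,round(d['conf'],2),np.round(d['centre'],4))
E
```

```text
26.6 [0.40281587 0.29926546 0.06424578] [1.39850149 0.05433314 0.74882922] [ 0.05793392 -0.13777512  0.04952533] 0.023315868369963386
side crank_hub 0.85 [0.4075 0.2573 0.019 ]
side knob_grip 0.49 [0.3999 0.2975 0.094 ]
top crank_hub 0.52 [0.4086 0.2615 0.0194]
```

{"name": "apply_moves", "arguments": {
  "plan": [
    {"jaw": 0.1, "dx": 0, "dy": -0.006, "dz": 0.0028, "yaw": 0},
    {"jaw": 0.1, "dx": 0, "dy": -0.0065, "dz": 0.0033, "yaw": 0},
    {"jaw": 0.1, "dx": 0, "dy": -0.0066, "dz": 0.0024, "yaw": 0},
    {"jaw": 0.1, "dx": 0, "dy": -0.0066, "dz": 0.0024, "yaw": 0},
    {"jaw": 0.1, "dx": 0, "dy": -0.007, "dz": 0.0016, "yaw": 0},
    {"jaw": 0.1, "dx": 0, "dy": -0.007, "dz": 0.0016, "yaw": 0},
    {"jaw": 0.1, "dx": 0, "dy": -0.007, "dz": 0.0008, "yaw": 0},
    {"jaw": 0.1, "dx": 0, "dy": -0.007, "dz": 0.0008, "yaw": 0},
    {"jaw": 0.1, "dx": 0, "dy": -0.0071, "dz": -0.0002, "yaw": 0},
    {"jaw": 0.1, "dx": 0, "dy": -0.0071, "dz": -0.0002, "yaw": 0},
    {"jaw": 0.1, "dx": 0, "dy": 0, "dz": 0, "yaw": 0}
  ]
}}

```text
t: 27.82
position: [0.4025, 0.2303, 0.0793]
orientation: [-180.0, 0.1, 89.8]
force: [0.2, 0.1, -3.7]
finger_gap: 0.0233
grip_force: 19.9
```

```bash
python3 - <<'E'
from h import *
s=ctrl.sense(); print(s['t'],s['position'],s['force'],s['ft_torque'],s['finger_gap'])
for n in ['side','top','wrist']:
    p=snap(n)
    for k in ['crank_hub','knob_grip']:
        for d in ctrl.place_of(k,p)[:5]:
            if d['centre'][1]>0.1: print(n,k,round(d['conf'],2),np.round(d['centre'],4))
E
```

```text
27.8167 [0.40249404 0.23032543 0.07930386] [ 0.18651196  0.09066395 -3.67940559] [ 0.19332174  0.01498234 -0.00237348] 0.02326579779905018
side crank_hub 0.88 [0.4042 0.1956 0.032 ]
top crank_hub 0.53 [0.4041 0.1967 0.0309]
wrist knob_grip 0.79 [0.4014 0.2354 0.1055]
```

Pad friction still holds the pivot, so I'll use the fixed bin: push the hub's side against the bin's outer −x wall so that the crank rotates in the pads.

{"name": "apply_moves", "arguments": {
  "plan": [
    {"jaw": 0.1, "dx": 0, "dy": 0.008, "dz": 0, "yaw": 0.06},
    {"jaw": 0.1, "dx": 0, "dy": 0.013, "dz": 0, "yaw": 0.11},
    {"jaw": 0.1, "dx": -0.001, "dy": 0.014, "dz": 0, "yaw": 0.12},
    {"jaw": 0.1, "dx": -0.001, "dy": 0.014, "dz": 0, "yaw": 0.12},
    {"jaw": 0.1, "dx": -0.001, "dy": 0.014, "dz": 0, "yaw": 0.12},
    {"jaw": 0.1, "dx": -0.001, "dy": 0.014, "dz": 0, "yaw": 0.12},
    {"jaw": 0.1, "dx": -0.001, "dy": 0.014, "dz": 0, "yaw": 0.12},
    {"jaw": 0.1, "dx": -0.001, "dy": 0.014, "dz": 0, "yaw": 0.12},
    {"jaw": 0.1, "dx": -0.001, "dy": 0.014, "dz": 0, "yaw": 0.12},
    {"jaw": 0.1, "dx": -0.001, "dy": 0.014, "dz": 0, "yaw": 0.12},
    {"jaw": 0.1, "dx": -0.001, "dy": 0.014, "dz": 0, "yaw": 0.12},
    {"jaw": 0.1, "dx": -0.001, "dy": 0.014, "dz": 0, "yaw": 0.12},
    {"jaw": 0.1, "dx": 0, "dy": 0.013, "dz": 0, "yaw": 0.12},
    {"jaw": 0.1, "dx": 0, "dy": 0.006, "dz": -0.004, "yaw": 0.084},
    {"jaw": 0.1, "dx": 0, "dy": 0, "dz": -0.006, "yaw": 0},
    {"jaw": 0.1, "dx": 0, "dy": 0, "dz": 0, "yaw": 0}
  ]
}}

```text
t: 29.6
position: [0.3916, 0.4113, 0.0679]
orientation: [-179.9, -0.1, 179.9]
force: [-0.1, 0.2, -4.6]
finger_gap: 0.0233
grip_force: 20.0
```

```bash
cat > look.py <<'E'
from h import *
import sys
s=ctrl.sense(); print(s['t'],s['position'].round(4),s['orientation'].round(1),s['force'].round(1),s['ft_torque'].round(2),s['finger_gap'].round(4),s['grip_force'].round(1))
X=[float(a) for a in sys.argv[1:3]]
for n in ['side','top','wrist']:
    p=snap(n)
    for k in ['crank_hub','knob_grip']:
        for d in ctrl.place_of(k,p)[:6]:
            if np.hypot(*(d['centre'][:2]-X))<.12: print(n,k,round(d['conf'],2),np.round(d['centre'],4))
E
python3 look.py .43 .41
```

```text
Traceback (most recent call last):
  File "look.py", line 3, in <module>
    s=ctrl.sense(); print(s['t'],s['position'].round(4),s['orientation'].round(1),s['force'].round(1),s['ft_torque'].round(2),s['finger_gap'].round(4),s['grip_force'].round(1))
                                                                                                                              ^^^^^^^^^^^^^^^^^^^^^
AttributeError: 'float' object has no attribute 'round'
```

{"name": "apply_moves", "arguments": {
  "plan": [
    {"jaw": 0.1, "dx": 0.007, "dy": 0, "dz": 0, "yaw": 0},
    {"jaw": 0.1, "dx": 0.006, "dy": 0, "dz": 0, "yaw": 0},
    {"jaw": 0.1, "dx": 0.007, "dy": 0, "dz": 0.0038, "yaw": 0},
    {"jaw": 0.1, "dx": 0.0065, "dy": 0, "dz": 0.0034, "yaw": 0},
    {"jaw": 0.1, "dx": 0.0066, "dy": 0, "dz": 0.0026, "yaw": 0},
    {"jaw": 0.1, "dx": 0.0066, "dy": 0, "dz": 0.0026, "yaw": 0},
    {"jaw": 0.1, "dx": 0.007, "dy": 0, "dz": 0.0016, "yaw": 0},
    {"jaw": 0.1, "dx": 0.007, "dy": 0, "dz": 0.0016, "yaw": 0},
    {"jaw": 0.1, "dx": 0.007, "dy": 0, "dz": 0.0008, "yaw": 0},
    {"jaw": 0.1, "dx": 0.007, "dy": 0, "dz": 0.0008, "yaw": 0},
    {"jaw": 0.1, "dx": 0.006, "dy": 0, "dz": 0, "yaw": 0},
    {"jaw": 0.1, "dx": 0, "dy": 0, "dz": 0, "yaw": 0}
  ]
}}

```text
t: 30.6
position: [0.4678, 0.4114, 0.0866]
orientation: [-180.0, 0.0, 180.0]
force: [-3.5, -0.8, -1.3]
finger_gap: 0.0234
grip_force: 19.8
```

```bash
sed -i "s/s\['finger_gap'\].*)$/round(s['finger_gap'],4),round(s['grip_force'],1))/" look.py; python3 look.py .43 .41
```

```text
30.6 [0.4678 0.4114 0.0866] [-180.    0.  180.] [-3.5 -0.8 -1.3] [-0.21  0.57 -0.06] 0.0234 19.8Traceback (most recent call last):
  File "look.py", line 9, in <module>
    if np.hypot(*(d['centre'][:2]-X))<.12: print(n,k,round(d['conf'],2),np.round(d['centre'],4))
                  ~~~~~~~~~~~~~~~^~
TypeError: unsupported operand type(s) for -: 'list' and 'list'
```

```bash
sed -i "s/d\['centre'\]\[:2\]-X/np.array(d['centre'][:2])-X/" look.py; python3 look.py .43 .41
```

```text
30.7 [0.467  0.4117 0.0866] [-180.    0. -180.] [-1.6 -0.4 -3.3] [-0.21  0.34 -0.03] 0.0233 19.7
side crank_hub 0.89 [0.4362 0.3999 0.0371]
side crank_hub 0.44 [ 0.508   0.4115 -0.0047]
side knob_grip 0.47 [0.4535 0.4063 0.1168]
top crank_hub 0.73 [0.433  0.3981 0.0305]
wrist crank_hub 0.63 [0.4287 0.3985 0.0336]
wrist knob_grip 0.63 [0.4602 0.4113 0.1152]
```

It has rotated about 49°. I'll back away from the wall, lower the hub's edge to the table, and finish the tip by pressing and dragging.

{"name": "apply_moves", "arguments": {
  "plan": [
    {"jaw": 0.1, "dx": -0.015, "dy": 0, "dz": 0, "yaw": 0},
    {"jaw": 0.1, "dx": -0.025, "dy": 0, "dz": 0, "yaw": 0},
    {"jaw": 0.1, "dx": -0.025, "dy": 0, "dz": 0, "yaw": 0},
    {"jaw": 0.1, "dx": -0.015, "dy": 0, "dz": 0, "yaw": 0},
    {"jaw": 0.1, "dx": 0, "dy": 0, "dz": -0.007, "yaw": 0},
    {"jaw": 0.1, "dx": 0, "dy": 0, "dz": -0.005, "yaw": 0},
    {"jaw": 0.1, "dx": 0.0065, "dy": 0, "dz": -0.0027, "yaw": 0},
    {"jaw": 0.1, "dx": 0.0065, "dy": 0, "dz": -0.0027, "yaw": 0},
    {"jaw": 0.1, "dx": 0.0064, "dy": 0, "dz": -0.0027, "yaw": 0},
    {"jaw": 0.1, "dx": 0.0055, "dy": 0, "dz": -0.0035, "yaw": 0},
    {"jaw": 0.1, "dx": 0.0055, "dy": 0, "dz": -0.0035, "yaw": 0},
    {"jaw": 0.1, "dx": 0.005, "dy": 0, "dz": -0.0035, "yaw": 0},
    {"jaw": 0.1, "dx": 0.005, "dy": 0, "dz": -0.0043, "yaw": 0},
    {"jaw": 0.1, "dx": 0.0045, "dy": 0, "dz": -0.0043, "yaw": 0},
    {"jaw": 0.1, "dx": 0.0045, "dy": 0, "dz": -0.0043, "yaw": 0},
    {"jaw": 0.1, "dx": 0.004, "dy": 0, "dz": -0.005, "yaw": 0},
    {"jaw": 0.1, "dx": 0.004, "dy": 0, "dz": -0.005, "yaw": 0},
    {"jaw": 0.1, "dx": 0.0035, "dy": 0, "dz": -0.004, "yaw": 0},
    {"jaw": 0.1, "dx": 0, "dy": 0, "dz": 0, "yaw": 0}
  ]
}}

```text
t: 32.73
position: [0.4468, 0.4128, 0.0309]
orientation: [179.9, -0.2, 179.9]
force: [-6.7, 1.1, 14.7]
finger_gap: 0.0233
grip_force: 38.1
```

```bash
python3 look.py .40 .41
```

```text
32.7333 [0.4468 0.4128 0.0309] [179.9  -0.2 179.9] [-6.7  1.1 14.7] [0.12 1.65 0.1 ] 0.0233 38.1
side crank_hub 0.58 [0.3697 0.4157 0.0225]
side knob_grip 0.45 [0.436  0.4061 0.0676]
wrist crank_hub 0.67 [0.3649 0.4146 0.0174]
wrist knob_grip 0.75 [0.4416 0.4116 0.0664]
```

{"name": "apply_moves", "arguments": {
  "plan": [
    {"jaw": 0.6, "dx": 0, "dy": 0, "dz": 0, "yaw": 0},
    {"jaw": 0.6, "dx": 0, "dy": 0, "dz": 0, "yaw": 0},
    {"jaw": 0.6, "dx": 0, "dy": 0, "dz": 0.03, "yaw": 0},
    {"jaw": 0.6, "dx": 0, "dy": 0, "dz": 0.035, "yaw": 0},
    {"jaw": 0.6, "dx": -0.025, "dy": 0, "dz": 0.015, "yaw": 0},
    {"jaw": 0.6, "dx": -0.03, "dy": 0, "dz": 0, "yaw": 0},
    {"jaw": 0.6, "dx": -0.025, "dy": 0, "dz": 0, "yaw": 0},
    {"jaw": 0.6, "dx": 0, "dy": 0, "dz": 0, "yaw": 0},
    {"jaw": 0.6, "dx": 0, "dy": 0, "dz": 0, "yaw": 0}
  ]
}}

```text
t: 33.93
position: [0.3666, 0.4114, 0.1084]
orientation: [-179.9, -0.0, -179.9]
force: [1.3, 0.3, -0.5]
finger_gap: 0.0512
grip_force: 0.0
```

```bash
python3 look.py .40 .41; python3 - <<'E'
from h import *
p=snap('wrist','w20.png')
s=ctrl.sense(); T=s['position']
g=cv2.cvtColor(p['color'],6)
u,v=proj(p,[.367,.414,.034],True).astype(int); print(u,v)
for r in g[v-45:v+48:3,u-48:u+48:3]//26: print(''.join('.123456789#'[min(x,10)] for x in r))
E
```

```text
33.9333 [0.3666 0.4114 0.1084] [-179.9   -0.  -179.9] [ 1.3  0.3 -0.5] [ 0.    0.02 -0.04] 0.0512 0.0
side crank_hub 0.88 [0.3682 0.4195 0.0193]
side crank_hub 0.33 [0.4408 0.4084 0.0586]
side knob_grip 0.57 [0.4408 0.4069 0.0559]
top crank_hub 0.79 [0.3703 0.4151 0.0162]
top knob_grip 0.67 [0.4466 0.4136 0.0529]
wrist crank_hub 0.71 [0.3669 0.4176 0.0155]
wrist knob_grip 0.73 [0.4479 0.4137 0.0541]
276 208
33333333333333333333333333333666
33333333333333333333333333333566
33333333333333333333333333333366
33333333333333333333333333333336
33333333333333333333354333333333
33333333333333333333566333333333
33333333333333333333333333333333
43333343333333333333333343333333
44333343333333333333333333333333
44444444433343366665543333433333
44444444444333677777777777763333
44444444444367777655777777763333
44444444444677657777757777765433
44444444444777677777777777666633
44444444477786777777777677666673
44444444677888877424777777544445
44444444777888884111477777433335
44444667544878882111153333444444
44446784445888883221344444444444
44445644445888886424544444444444
44444644446855865555555443444444
44444444444555555555555555444444
44444444444555555555555554444444
44444444444555555555555554444444
44444444444444556555554444444444
44444444444444555555554444444444
44444444444444555555554444444444
44444444444444555555554444444444
44444444444444555555544444444444
44444477744445555555544444444444
44444477774445555555544444444444
```

The crank stands upright: hub (0.368, 0.417), arm along about −3.5°. I'll grip the hub.

{"name": "apply_moves", "arguments": {
  "plan": [
    {"jaw": 0.6, "dx": 0, "dy": 0.005, "dz": -0.03, "yaw": -0.05},
    {"jaw": 0.6, "dx": 0, "dy": 0, "dz": -0.04, "yaw": 0},
    {"jaw": 0.6, "dx": 0, "dy": 0, "dz": -0.03, "yaw": 0},
    {"jaw": 0.6, "dx": 0, "dy": 0, "dz": -0.015, "yaw": 0},
    {"jaw": 0.6, "dx": 0, "dy": 0, "dz": -0.007, "yaw": 0},
    {"jaw": 0.6, "dx": 0, "dy": 0, "dz": 0, "yaw": 0},
    {"jaw": 0, "dx": 0, "dy": 0, "dz": 0, "yaw": 0},
    {"jaw": 0, "dx": 0, "dy": 0, "dz": 0, "yaw": 0},
    {"jaw": 0, "dx": 0, "dy": 0, "dz": 0, "yaw": 0},
    {"jaw": 0, "dx": 0, "dy": 0, "dz": 0, "yaw": 0}
  ],
  "squeeze": 80
}}

```text
t: 35.27
position: [0.3685, 0.4178, -0.0111]
orientation: [179.9, 0.1, 177.1]
force: [-0.3, 0.5, 1.8]
finger_gap: 0.0329
grip_force: 79.3
```

{"name": "apply_moves", "arguments": {
  "plan": [
    {"jaw": 0, "dx": 0, "dy": 0, "dz": 0.02, "yaw": 0},
    {"jaw": 0, "dx": 0, "dy": 0, "dz": 0.04, "yaw": 0},
    {"jaw": 0, "dx": 0.008, "dy": -0.013, "dz": 0.04, "yaw": -0.02},
    {"jaw": 0, "dx": 0.016, "dy": -0.028, "dz": 0.035, "yaw": -0.02},
    {"jaw": 0, "dx": 0.017, "dy": -0.03, "dz": 0.01, "yaw": -0.02},
    {"jaw": 0, "dx": 0.018, "dy": -0.03, "dz": 0, "yaw": -0.025},
    {"jaw": 0, "dx": 0.018, "dy": -0.03, "dz": 0, "yaw": -0.025},
    {"jaw": 0, "dx": 0.018, "dy": -0.03, "dz": 0, "yaw": -0.025},
    {"jaw": 0, "dx": 0.018, "dy": -0.03, "dz": 0, "yaw": -0.025},
    {"jaw": 0, "dx": 0.018, "dy": -0.03, "dz": 0, "yaw": -0.025},
    {"jaw": 0, "dx": 0.018, "dy": -0.03, "dz": 0, "yaw": -0.025},
    {"jaw": 0, "dx": 0.018, "dy": -0.03, "dz": 0, "yaw": -0.025},
    {"jaw": 0, "dx": 0.018, "dy": -0.03, "dz": 0, "yaw": -0.025},
    {"jaw": 0, "dx": 0.015, "dy": -0.028, "dz": 0, "yaw": -0.005},
    {"jaw": 0, "dx": 0.008, "dy": -0.017, "dz": 0, "yaw": 0},
    {"jaw": 0, "dx": 0, "dy": 0, "dz": 0, "yaw": 0},
    {"jaw": 0, "dx": 0, "dy": 0, "dz": 0, "yaw": 0},
    {"jaw": 0, "dx": 0, "dy": 0, "dz": 0, "yaw": 0}
  ]
}}

```text
t: 36.77
position: [0.5723, 0.065, 0.1265]
orientation: [180.0, -0.1, 162.0]
force: [0.2, 0.3, -2.9]
finger_gap: 0.0327
grip_force: 80.2
```

```bash
python3 - <<'E'
from h import *
s=ctrl.sense(); T=s['position']; print(s['t'],T.round(4),s['orientation'].round(2),s['force'].round(1),s['finger_gap'])
p=snap('wrist','w21.png'); g=cv2.cvtColor(p['color'],6)
np.savez('w21.npz',**{k:p[k] for k in ['R','t','fovy','cx','cy']},color=p['color'])
for k in ['shaft_end','crank_hub','stop','rail']:
    for d in ctrl.place_of(k,p)[:2]: print(k,round(d['conf'],2),np.round(d['centre'],4),proj(p,d['centre'],True).round(1))
u,v=proj(p,[.525,.0795,.105],True).astype(int); print(u,v)
for r in g[v-36:v+36:2,u-40:u+40:2]: print(''.join('.123456789ABCDEF'[x//16] for x in r))
u,v=proj(p,[*T[:2],T[2]+.048],True).astype(int); print('hub',u,v)
for r in g[v-36:v+36:2,u-44:u+44:2]: print(''.join('.123456789ABCDEF'[x//16] for x in r))
E
```

```text
36.7667 [0.5723 0.065  0.1265] [ 1.7999e+02 -9.0000e-02  1.6195e+02] [ 0.2  0.3 -2.9] 0.03269976392434957
shaft_end 0.81 [0.5254 0.0799 0.1043] [272.2 149.2]
crank_hub 0.77 [ 0.3812 -0.0021  0.0136] [133.3  20.6]
crank_hub 0.71 [0.5711 0.0642 0.1525] [270.  269.2]
rail 0.85 [ 0.6101  0.0884 -0.0018] [309.8 224. ]
271 148
2222222222189AAA9A9999999999994222222211
222222222699A999999999999999999622222221
2222222259999998888888887999999982222221
22222226A9999878888888888888899998222222
2222226A99988888888888888888889999922222
2222269999788888888888888888887999982222
2222399997888888888888888888888799994222
2222899978888888888888888888888889998122
2222999888888888888888888888888887999422
2228999888888888888888888888888888899912
2229997888888887777777777778888888799972
2269997888888777777777777777888888899982
2299998888888788888888888887888888889982
3299988888888788888888888887888888879982
4299978888888788888888888887888888879991
4298988888888788888888888887888888889993
4299988888888788888888888887888888889994
4499978888888788888888888887888888889996
449997888888878888888888888788888888999
[... 1630 characters left out ...]
2222222222188888888877778
22288877888888887222222222222188888888878778
22188887778878887222222222222188787887778877
22187787777777778422222222222688888777777777
22187788777777777722222222222887788778777777
22188778877777777774222222248777777777777787
22188777878887788888752236788887777777777777
22178877788888888888888888888888888778777776
22177887777788878788877778888788787778877776
22177788777877777777777777777777777788887778
22389778777787888877777788877787777778787778
227AA799787778778788888887788787777777877777
7589AAAA777777887777888878887777777777887877
EEE99AAAAAA777788777777777777777777777787788
EEE99999AAAAAA778877777777777777777777778778
EEEEEEDEEED8AAAAB899887788887778877888888888
```

```bash
python3 - <<'E'
from h import *
p=dict(np.load('w21.npz')); T=np.array([.5723,.065,.1265])
S=back(p,(271.5,148.5),.1045,True); 
for z in (.1695,.1715,.1745):
    H=back(p,(274,302),z,True); print(z,H.round(4),'rel tool', ((H-T)[0]*np.cos(2.8265)+(H-T)[1]*np.sin(2.8265)).round(4), (-(H-T)[0]*np.sin(2.8265)+(H-T)[1]*np.cos(2.8265)).round(4),'delta',(S-H)[:2].round(4))
print(S.round(4))
# scale check: square side
a=back(p,(257.2,148.5),.1045,True);b=back(p,(285.8,148.5),.1045,True); d=b-a; print(np.linalg.norm(d),np.degrees(np.arctan2(d[1],d[0])))
# hub top z: find by hub width? hub sides gripped; use collars and carriage too: stop/rail from w4
q=dict(np.load('w4.npz'))
for d in []: pass
E
```

```text
0.1695 [0.5779 0.0638 0.1695] rel tool -0.0057 -0.0006 delta [-0.0531  0.0158]
0.1715 [0.5768 0.0642 0.1715] rel tool -0.0045 -0.0006 delta [-0.0519  0.0154]
0.1745 [0.575  0.0648 0.1745] rel tool -0.0026 -0.0006 delta [-0.0501  0.0149]
[0.5249 0.0796 0.1045]
0.015668139843636124 71.98990566655488
```

```bash
python3 - <<'E'
from h import *
p=dict(np.load('w21.npz')); g=cv2.cvtColor(p['color'],6)
for v in range(236,300,3): print(v,''.join('.123456789ABCDEF'[x//16] for x in g[v,215:335:1]))
E
```

```text
236 433333322222222222235666666666666666666666666666666666677777776666666666666666666666666666666666665222221447776666666766
239 733333333224354444456666666666666666666666666666666666776666666666666666666666666666666666666666666576766666776666667777
242 3246AAFEB666655555566666666666666666666666666666666666666666666666666666666666666666666666666666666666665566667777776667
245 FFFFFFFD66666666666666666666666666666666666666666666666666666666666666666666666666666666666666666666666666666666777899AA
248 EFFFFFA6666666666666666666666666666666666666666666666666666666666666666666666666666666666666666666666666666666669A9ABBBB
251 7BDEFA666666666666666666666666666666666666666666666666666666666666666666666666666666666666666666666666666666666668AAA999
254 332256666666666666666666666666666666666666666666666666666666666666666666666666666666666666666666666666666666666666422222
257 224566666666666666666666666666666666666666666666666666666666666666666666666666666666666666666666666666666666666666652222
260 245666666666656777877788888777777777888888888877777777888888888888888888888888887777777777788888
[... 949 characters left out ...]
788887778877887887888778878788788787888876678888888777776312222388871222222
287 222222222222222247877778887866677777777777777777777777777777777777777777777777777777777766788888888786312222222222222222
290 222222222222222236887777778777888888888888888888888888888777788888888887887887878878888887678788888885222222222222222222
293 222222222232222225887887777778888888888888888888887422222222222222248888888888888888888888777887788883122222222222222222
296 222222222222222225888777787788888888888888888887222222222222222222222148888888888888888888877777887883122222222222222222
299 222222222222222213888887877788888888888888888871222222222222222222222221788888888888888888877777777881122222222222222222
```

```bash
python3 - <<'E'
from h import *
p=dict(np.load('w21.npz')); T=np.array([.5723,.065,.1265]); S=np.array([.5249,.0796]); c,s=np.cos(np.radians(161.95)),np.sin(np.radians(161.95))
ex=np.array([c,s]);
for z in (.166,.168,.170,.172,.174):
    a,b=back(p,(228,259.3),z,True),back(p,(319.5,259.3),z,True)
    H=((a+b)/2)[:2]-.017*ex; h2=back(p,(274,302),z,True)[:2]
    print(z,np.linalg.norm(a-b).round(4),'front-based',H.round(4),'hole',h2.round(4),'rel tool x',((H-T[:2])@ex).round(4),((h2-T[:2])@ex).round(4),'delta',(S-H).round(4))
E
```

```text
0.166 0.0362 front-based [0.5775 0.0638] hole [0.58   0.0631] rel tool x -0.0053 -0.0079 delta [-0.0526  0.0158]
0.168 0.0355 front-based [0.5766 0.0641] hole [0.5788 0.0635] rel tool x -0.0044 -0.0067 delta [-0.0517  0.0155]
0.17 0.0349 front-based [0.5758 0.0644] hole [0.5777 0.0639] rel tool x -0.0035 -0.0054 delta [-0.0509  0.0152]
0.172 0.0343 front-based [0.5749 0.0647] hole [0.5765 0.0643] rel tool x -0.0026 -0.0042 delta [-0.05    0.0149]
0.174 0.0337 front-based [0.574 0.065] hole [0.5753 0.0647] rel tool x -0.0017 -0.0029 delta [-0.0491  0.0146]
```

{"name": "apply_moves", "arguments": {
  "plan": [
    {"jaw": 0, "dx": -0.015, "dy": 0.0048, "dz": 0, "yaw": 0},
    {"jaw": 0, "dx": -0.02, "dy": 0.006, "dz": 0, "yaw": 0},
    {"jaw": 0, "dx": -0.015, "dy": 0.004, "dz": 0, "yaw": 0},
    {"jaw": 0, "dx": 0, "dy": 0, "dz": -0.015, "yaw": 0},
    {"jaw": 0, "dx": 0, "dy": 0, "dz": -0.01, "yaw": 0},
    {"jaw": 0, "dx": 0, "dy": 0, "dz": -0.004, "yaw": 0},
    {"jaw": 0, "dx": 0, "dy": 0, "dz": 0, "yaw": 0},
    {"jaw": 0, "dx": 0, "dy": 0, "dz": 0, "yaw": 0},
    {"jaw": 0, "dx": 0, "dy": 0, "dz": -0.003, "yaw": 0},
    {"jaw": 0, "dx": 0, "dy": 0, "dz": -0.003, "yaw": 0},
    {"jaw": 0, "dx": 0, "dy": 0, "dz": -0.002, "yaw": 0},
    {"jaw": 0, "dx": 0, "dy": 0, "dz": 0, "yaw": 0}
  ]
}}

```text
t: 38.02
position: [0.5235, 0.0793, 0.0896]
orientation: [180.0, 0.0, 162.0]
force: [0.9, -0.3, -4.7]
finger_gap: 0.0336
grip_force: 80.4
```

{"name": "apply_moves", "arguments": {
  "plan": [
    {"jaw": 0, "dx": -0.0006, "dy": 0.0003, "dz": -0.003, "yaw": 0},
    {"jaw": 0, "dx": 0, "dy": 0, "dz": -0.002, "yaw": 0},
    {"jaw": 0, "dx": 0, "dy": 0, "dz": 0, "yaw": 0}
  ]
}}

```text
t: 38.27
position: [0.5235, 0.0795, 0.0849]
orientation: [180.0, 0.1, 162.0]
force: [3.0, -1.4, -5.1]
finger_gap: 0.0329
grip_force: 80.3
```

{"name": "apply_moves", "arguments": {
  "plan": [
    {"jaw": 0, "dx": 0.0006, "dy": -0.0002, "dz": -0.003, "yaw": 0},
    {"jaw": 0, "dx": 0, "dy": 0, "dz": -0.003, "yaw": 0},
    {"jaw": 0, "dx": 0, "dy": 0, "dz": -0.003, "yaw": 0},
    {"jaw": 0, "dx": 0, "dy": 0, "dz": 0, "yaw": 0}
  ]
}}

```text
t: 38.6
position: [0.5236, 0.0795, 0.0768]
orientation: [-180.0, 0.0, 162.0]
force: [-0.7, -0.5, 3.8]
finger_gap: 0.0332
grip_force: 81.2
```

{"name": "apply_moves", "arguments": {
  "plan": [
    {"jaw": 0, "dx": 0, "dy": 0, "dz": -0.002, "yaw": 0},
    {"jaw": 0, "dx": 0, "dy": 0, "dz": -0.001, "yaw": 0},
    {"jaw": 0, "dx": 0, "dy": 0, "dz": 0, "yaw": 0}
  ]
}}

```text
t: 38.85
position: [0.5236, 0.0795, 0.0766]
orientation: [-180.0, 0.0, 162.0]
force: [-9.9, -0.3, 20.9]
finger_gap: 0.0326
grip_force: 83.5
```

Seated on the shoulder. I'll release and go to the knob. I'll also estimate the gap from the stored wrist picture.

{"name": "apply_moves", "arguments": {
  "plan": [
    {"jaw": 0.7, "dx": 0, "dy": 0, "dz": 0.002, "yaw": 0},
    {"jaw": 0.7, "dx": 0, "dy": 0, "dz": 0, "yaw": 0},
    {"jaw": 0.7, "dx": 0, "dy": 0, "dz": 0, "yaw": 0},
    {"jaw": 0.7, "dx": 0, "dy": 0, "dz": 0.03, "yaw": 0},
    {"jaw": 0.7, "dx": 0, "dy": 0, "dz": 0.04, "yaw": 0},
    {"jaw": 0.7, "dx": 0.01, "dy": -0.003, "dz": 0.015, "yaw": 0},
    {"jaw": 0.7, "dx": 0.03, "dy": -0.01, "dz": 0, "yaw": 0},
    {"jaw": 0.7, "dx": 0.031, "dy": -0.0098, "dz": 0, "yaw": 0},
    {"jaw": 0.7, "dx": 0, "dy": 0, "dz": -0.02, "yaw": 0},
    {"jaw": 0.7, "dx": 0, "dy": 0, "dz": -0.02, "yaw": 0},
    {"jaw": 0.7, "dx": 0, "dy": 0, "dz": -0.01, "yaw": 0},
    {"jaw": 0.7, "dx": 0, "dy": 0, "dz": 0, "yaw": 0}
  ]
}}

```text
t: 39.85
position: [0.591, 0.0569, 0.1057]
orientation: [-179.9, -0.5, 162.0]
force: [-0.8, -0.1, -0.3]
finger_gap: 0.0596
grip_force: 0.0
```

```bash
python3 look.py .56 .07; python3 - <<'E'
from h import *
p=dict(np.load('w4.npz')); im=p['color']; g=cv2.cvtColor(im,6)
# unwarp to plane z=0.05 in unit frame: rows along x (unit), cols along y
O=np.array([.5247,.0797]); a=np.radians(5.9); ux=np.array([np.cos(a),np.sin(a)]); uy=np.array([-np.sin(a),np.cos(a)])
def line(y0,z,x0,x1):
    s=''
    for x in np.arange(x0,x1,.0015):
        P=O+ux*x+uy*y0; u,v=proj(p,[*P,z],True)
        if not(0<=u<559 and 0<=v<419): s+='_'; continue
        b,gg,r=im[int(round(v)),int(round(u))].astype(int)
        s+= 'o' if r-b>60 else '.123456789ABCDEF'[g[int(round(v)),int(round(u))]//16]
    return s
for y in np.arange(-.085,-.02,.004): print(round(y,3),line(y,.055,.04,.20))
E
```

```text
39.85 [0.591  0.0569 0.1057] [-179.9   -0.5  162. ] [-0.8 -0.1 -0.3] [-0.06 -0.03 -0.01] 0.0596 0.0
side crank_hub 0.79 [0.528  0.0785 0.1078]
wrist crank_hub 0.78 [0.5214 0.0787 0.1027]
wrist knob_grip 0.84 [0.5952 0.0542 0.1455]
-0.085 44444433678887776777776336679FFFFFFFFFFE777777767877777777768777776777777787777677778B778866677779B67777677
-0.081 44443333688877777777622336668FFFFFFFFFFE7778888888888888878888787778777777777777777777775EFA19F877777777777
-0.077 437DCB43788867777772223346678FFFFFFFFFFF777877877777777777777777776555CCCCDDDDC7777777754FF62BEF67777777777
-0.073 6FD33DC4A9998AAAA864722336668FFFFFFFFFFF777oAA988878A999BAAAB8BBAA99555EE52322587798777A9869A97698877A96688
-0.069 247FFF78FFEEEEEEEEEDD22346668DFFFFFFFFFF777oEEEEEEEEEEEEEEEEEEEEEEEED5BFD.112222EEEEEEEEEEEEEEEEEEEEEEEEEEE
-0.065 22223333CCCCCCCCCCCBB32346678EFFFFFFFFFF778oCCCCCCCCCDDDDCCCCCCCCCCC85DEDDDDDDDDCCCCCDCCCCCCCDDDCCCCCDDDCCC
-0.061 22222233443334433222222246677FFFFFFFFFFF878544333443444445534343445556CCCCCCBBB5543444343335634453336634553
-0.057 22222222333343434222222246668EFFFFFFFFFF87733433333333333
[... 385 characters left out ...]
7777777777
-0.041 22222222444333333322222226668FFFFFFFFFFF7777777777777777777777777777777777777777777777777777777777777777777
-0.037 2222222244443333322222222666AEFFFFFFFFFF7777777777777777777777777777777777777777777777777777777777777777777
-0.033 2222222244443333321211111656AFFFFFFFFFFF7777777777777777777777777777777777777777777777777777777777777777777
-0.029 2222222244444333331111112556BFFFFFFFFFFF6777777777777777777777777777777777777777777777776667776676667776666
-0.025 2222222244444333321111112555CFFFFFFFFFFE6777777777777777777777777777777777777777777777666677766666667777667
-0.021 2222222144443333321111111555DFFFFFFFFFFF7777777777777777777777777777777777777777777777777777777777777777777
```

{"name": "apply_moves", "arguments": {
  "plan": [
    {"jaw": 0, "dx": 0.004, "dy": -0.001, "dz": 0.002, "yaw": 0},
    {"jaw": 0, "dx": 0, "dy": 0, "dz": 0, "yaw": 0},
    {"jaw": 0, "dx": 0, "dy": 0, "dz": 0, "yaw": 0},
    {"jaw": 0, "dx": 0, "dy": 0, "dz": 0, "yaw": 0},
    {"jaw": 0, "dx": 0, "dy": 0, "dz": 0, "yaw": 0}
  ],
  "squeeze": 50
}}

```text
t: 40.72
position: [0.5989, 0.0556, 0.1124]
orientation: [180.0, 0.1, 162.0]
force: [1.0, -0.2, 1.9]
finger_gap: 0.0227
grip_force: 48.9
```

```bash
python3 look.py .56 .07; python3 - <<'E'
from h import *
s=ctrl.sense(); T=s['position']; d=T[:2]-np.array([.5236,.0795]); b=np.radians(s['orientation'][2]); 
ty=np.array([np.sin(b),-np.cos(b)]); print('tooly',ty, d@ty)   # tool y bearing yaw-90
print('angle', -18+np.degrees(np.arcsin((d@ty)/.075)))
for th0 in (-18,):
  for dth in (-10,-15):
    th=np.radians(th0+dth*np.arange(0,25)); P=.075*np.c_[np.cos(th),np.sin(th)]; D=np.diff(P,axis=0)
    print(dth); print((D*1000).round(1).tolist())
E
```

```text
40.7167 [0.5989 0.0556 0.1124] [1.80e+02 1.00e-01 1.62e+02] [ 1.  -0.2  1.9] [-0.01 -0.07  0.01] 0.0227 48.9
side crank_hub 0.91 [0.5236 0.0775 0.1101]
side knob_grip 0.56 [0.5907 0.0542 0.1491]
wrist crank_hub 0.62 [0.5233 0.0806 0.1046]
wrist crank_hub 0.26 [ 0.611   0.0903 -0.0012]
wrist knob_grip 0.86 [0.5984 0.0547 0.1443]
tooly [0.30964418 0.9508525 ] 0.0005817265950333363
angle -17.55558916087556
-10
[[-5.1, -12.0], [-7.1, -11.0], [-8.9, -9.6], [-10.4, -7.9], [-11.6, -5.9], [-12.5, -3.8], [-13.0, -1.6], [-13.1, 0.7], [-12.7, 2.9], [-12.0, 5.1], [-11.0, 7.1], [-9.6, 8.9], [-7.9, 10.4], [-5.9, 11.6], [-3.8, 12.5], [-1.6, 13.0], [0.7, 13.1], [2.9, 12.7], [5.1, 12.0], [7.1, 11.0], [8.9, 9.6], [10.4, 7.9], [11.6, 5.9], [12.5, 3.8]]
-15
[[-8.4, -17.7], [-12.7, -14.9], [-16.1, -11.1], [-18.5, -6.5], [-19.5, -1.5], [-19.3, 3.6], [-17.7, 8.4], [-14.9, 12.7], [-11.1, 16.1], [-6.5, 18.5], [-1.5, 19.5], [3.6, 19.3], [8.4, 17.7], [12.7, 14.9], [16.1, 11.1], [18.5, 6.5], [19.5, 1.5], [19.3, -3.6], [17.7, -8.4], [14.9, -12.7], [11.1, -16.1], [6.5, -18.5], [1.5, -19.5], [-3.6, -19.3]]
```

{"name": "apply_moves", "arguments": {
  "plan": [
    {"jaw": 0, "dx": -0.0025, "dy": -0.006, "dz": -0.0005, "yaw": 0},
    {"jaw": 0, "dx": -0.0026, "dy": -0.006, "dz": 0, "yaw": 0},
    {"jaw": 0, "dx": -0.0071, "dy": -0.011, "dz": 0, "yaw": 0},
    {"jaw": 0, "dx": -0.0089, "dy": -0.0096, "dz": 0, "yaw": 0},
    {"jaw": 0, "dx": -0.0104, "dy": -0.0079, "dz": 0, "yaw": 0},
    {"jaw": 0, "dx": -0.0116, "dy": -0.0059, "dz": 0, "yaw": 0},
    {"jaw": 0, "dx": -0.0125, "dy": -0.0038, "dz": 0, "yaw": 0},
    {"jaw": 0, "dx": -0.013, "dy": -0.0016, "dz": 0, "yaw": 0},
    {"jaw": 0, "dx": -0.0131, "dy": 0.0007, "dz": 0, "yaw": 0},
    {"jaw": 0, "dx": -0.0127, "dy": 0.0029, "dz": 0, "yaw": 0},
    {"jaw": 0, "dx": -0.012, "dy": 0.0051, "dz": 0, "yaw": 0},
    {"jaw": 0, "dx": -0.011, "dy": 0.0071, "dz": 0, "yaw": 0},
    {"jaw": 0, "dx": -0.0096, "dy": 0.0089, "dz": 0, "yaw": 0},
    {"jaw": 0, "dx": -0.0079, "dy": 0.0104, "dz": 0, "yaw": 0},
    {"jaw": 0, "dx": -0.0059, "dy": 0.0116, "dz": 0, "yaw": 0},
    {"jaw": 0, "dx": -0.0038, "dy": 0.0125, "dz": 0, "yaw": 0},
    {"jaw": 0, "dx": -0.0016, "dy": 0.013, "dz": 0, "yaw": 0},
    {"jaw": 0, "dx": 0.0007, "dy": 0.0131, "dz": 0, "yaw": 0},
    {"jaw": 0, "dx": 0.0029, "dy": 0.0127, "dz": 0, "yaw": 0}
  ]
}}

```text
t: 42.75
position: [0.4557, 0.1017, 0.1116]
orientation: [-179.9, 0.1, 162.0]
force: [4.3, -3.3, 3.6]
finger_gap: 0.0231
grip_force: 49.4
```

```bash
python3 look.py .5 .07
```

```text
42.75 [0.4557 0.1017 0.1116] [-1.799e+02  1.000e-01  1.620e+02] [ 4.3 -3.3  3.6] [-0.66 -1.18  0.01] 0.0231 49.4
side crank_hub 0.57 [0.5292 0.0799 0.1082]
wrist crank_hub 0.98 [0.5197 0.0787 0.1052]
wrist knob_grip 0.95 [0.4547 0.1044 0.1451]
```

{"name": "apply_moves", "arguments": {
  "plan": [
    {"jaw": 0, "dx": 0.0051, "dy": 0.012, "dz": 0, "yaw": 0},
    {"jaw": 0, "dx": 0.0071, "dy": 0.011, "dz": 0, "yaw": 0},
    {"jaw": 0, "dx": 0.0089, "dy": 0.0096, "dz": 0, "yaw": 0},
    {"jaw": 0, "dx": 0.0104, "dy": 0.0079, "dz": 0, "yaw": 0},
    {"jaw": 0, "dx": 0.0116, "dy": 0.0059, "dz": 0, "yaw": 0},
    {"jaw": 0, "dx": 0.0125, "dy": 0.0038, "dz": 0, "yaw": 0},
    {"jaw": 0, "dx": 0.013, "dy": 0.0016, "dz": 0, "yaw": 0},
    {"jaw": 0, "dx": 0.0131, "dy": -0.0007, "dz": 0, "yaw": 0},
    {"jaw": 0, "dx": 0.0127, "dy": -0.0029, "dz": 0, "yaw": 0},
    {"jaw": 0, "dx": 0.012, "dy": -0.0051, "dz": 0, "yaw": 0},
    {"jaw": 0, "dx": 0.011, "dy": -0.0071, "dz": 0, "yaw": 0},
    {"jaw": 0, "dx": 0.0096, "dy": -0.0089, "dz": 0, "yaw": 0},
    {"jaw": 0, "dx": 0.0079, "dy": -0.0104, "dz": 0, "yaw": 0},
    {"jaw": 0, "dx": 0.0059, "dy": -0.0116, "dz": 0, "yaw": 0},
    {"jaw": 0, "dx": 0.0038, "dy": -0.0125, "dz": 0, "yaw": 0},
    {"jaw": 0, "dx": 0.0016, "dy": -0.013, "dz": 0, "yaw": 0},
    {"jaw": 0, "dx": -0.0007, "dy": -0.0131, "dz": 0, "yaw": 0},
    {"jaw": 0, "dx": -0.0029, "dy": -0.0127, "dz": 0, "yaw": 0},
    {"jaw": 0, "dx": -0.0051, "dy": -0.012, "dz": 0, "yaw": 0},
    {"jaw": 0, "dx": -0.0071, "dy": -0.011, "dz": 0, "yaw": 0}
  ]
}}

```text
t: 44.87
position: [0.5869, 0.0315, 0.1121]
orientation: [180.0, 0.1, 161.9]
force: [5.6, 0.7, 5.3]
finger_gap: 0.023
grip_force: 49.7
```

{"name": "apply_moves", "arguments": {
  "plan": [
    {"jaw": 0, "dx": -0.0089, "dy": -0.0096, "dz": 0, "yaw": 0},
    {"jaw": 0, "dx": -0.0104, "dy": -0.0079, "dz": 0, "yaw": 0},
    {"jaw": 0, "dx": -0.0116, "dy": -0.0059, "dz": 0, "yaw": 0},
    {"jaw": 0, "dx": -0.0125, "dy": -0.0038, "dz": 0, "yaw": 0},
    {"jaw": 0, "dx": -0.013, "dy": -0.0016, "dz": 0, "yaw": 0},
    {"jaw": 0, "dx": -0.0131, "dy": 0.0007, "dz": 0, "yaw": 0},
    {"jaw": 0, "dx": -0.0127, "dy": 0.0029, "dz": 0, "yaw": 0},
    {"jaw": 0, "dx": -0.012, "dy": 0.0051, "dz": 0, "yaw": 0},
    {"jaw": 0, "dx": -0.011, "dy": 0.0071, "dz": 0, "yaw": 0},
    {"jaw": 0, "dx": -0.0096, "dy": 0.0089, "dz": 0, "yaw": 0},
    {"jaw": 0, "dx": -0.0079, "dy": 0.0104, "dz": 0, "yaw": 0},
    {"jaw": 0, "dx": -0.0059, "dy": 0.0116, "dz": 0, "yaw": 0},
    {"jaw": 0, "dx": -0.0038, "dy": 0.0125, "dz": 0, "yaw": 0},
    {"jaw": 0, "dx": -0.0016, "dy": 0.013, "dz": 0, "yaw": 0},
    {"jaw": 0, "dx": 0.0007, "dy": 0.0131, "dz": 0, "yaw": 0},
    {"jaw": 0, "dx": 0.0029, "dy": 0.0127, "dz": 0, "yaw": 0},
    {"jaw": 0, "dx": 0.0051, "dy": 0.012, "dz": 0, "yaw": 0},
    {"jaw": 0, "dx": 0.0071, "dy": 0.011, "dz": 0, "yaw": 0},
    {"jaw": 0, "dx": 0.0089, "dy": 0.0096, "dz": 0, "yaw": 0},
    {"jaw": 0, "dx": 0.0104, "dy": 0.0079, "dz": 0, "yaw": 0}
  ]
}}

```text
t: 46.53
position: [0.486, 0.1414, 0.1113]
orientation: [-179.8, -0.1, 162.0]
force: [1.4, -4.0, 7.7]
finger_gap: 0.0226
grip_force: 50.1
```

{"name": "apply_moves", "arguments": {
  "plan": [
    {"jaw": 0, "dx": 0.0116, "dy": 0.0059, "dz": 0, "yaw": 0},
    {"jaw": 0, "dx": 0.0125, "dy": 0.0038, "dz": 0, "yaw": 0},
    {"jaw": 0, "dx": 0.013, "dy": 0.0016, "dz": 0, "yaw": 0},
    {"jaw": 0, "dx": 0.0131, "dy": -0.0007, "dz": 0, "yaw": 0},
    {"jaw": 0, "dx": 0.0127, "dy": -0.0029, "dz": 0, "yaw": 0},
    {"jaw": 0, "dx": 0.012, "dy": -0.0051, "dz": 0, "yaw": 0},
    {"jaw": 0, "dx": 0.011, "dy": -0.0071, "dz": 0, "yaw": 0},
    {"jaw": 0, "dx": 0.0096, "dy": -0.0089, "dz": 0, "yaw": 0},
    {"jaw": 0, "dx": 0.0079, "dy": -0.0104, "dz": 0, "yaw": 0},
    {"jaw": 0, "dx": 0.0059, "dy": -0.0116, "dz": 0, "yaw": 0},
    {"jaw": 0, "dx": 0.0038, "dy": -0.0125, "dz": 0, "yaw": 0},
    {"jaw": 0, "dx": 0.0016, "dy": -0.013, "dz": 0, "yaw": 0},
    {"jaw": 0, "dx": -0.0007, "dy": -0.0131, "dz": 0, "yaw": 0},
    {"jaw": 0, "dx": -0.0029, "dy": -0.0127, "dz": 0, "yaw": 0},
    {"jaw": 0, "dx": 0, "dy": 0, "dz": 0, "yaw": 0}
  ]
}}

```text
t: 47.78
position: [0.5985, 0.053, 0.112]
orientation: [-179.9, 0.1, 161.8]
force: [5.1, -1.0, 7.0]
finger_gap: 0.0232
grip_force: 49.6
```

```bash
python3 look.py .55 .07; python3 - <<'E'
from h import *
for n in ['top','side']:
    p=snap(n)
    for k in ['rail','stop']:
        for d in ctrl.place_of(k,p)[:2]: print(n,k,round(d['conf'],2),np.round(d['centre'],4))
th=np.radians(-18-4*np.arange(0,40)); P=.075*np.c_[np.cos(th),np.sin(th)]; print((np.diff(P,axis=0)*1000).round(1).tolist())
E
```

```text
47.7833 [0.5985 0.053  0.112 ] [-1.799e+02  1.000e-01  1.618e+02] [ 5.1 -1.   7. ] [-0.25 -0.61  0.02] 0.0232 49.6
side crank_hub 0.68 [0.5257 0.0739 0.1092]
side crank_hub 0.53 [0.5916 0.0527 0.1499]
side knob_grip 0.45 [0.587  0.0475 0.1485]
wrist crank_hub 0.65 [0.5244 0.077  0.1029]
wrist knob_grip 0.72 [0.5969 0.056  0.145 ]
top rail 0.6 [0.6419 0.0928 0.0017]
side rail 0.82 [ 6.416e-01  9.300e-02 -2.000e-04]
[[-1.8, -4.9], [-2.1, -4.8], [-2.5, -4.6], [-2.8, -4.4], [-3.1, -4.2], [-3.4, -4.0], [-3.6, -3.8], [-3.9, -3.5], [-4.1, -3.2], [-4.3, -2.9], [-4.5, -2.6], [-4.7, -2.3], [-4.9, -2.0], [-5.0, -1.6], [-5.1, -1.3], [-5.2, -0.9], [-5.2, -0.5], [-5.2, -0.2], [-5.2, 0.2], [-5.2, 0.5], [-5.2, 0.9], [-5.1, 1.3], [-5.0, 1.6], [-4.9, 2.0], [-4.7, 2.3], [-4.5, 2.6], [-4.3, 2.9], [-4.1, 3.2], [-3.9, 3.5], [-3.6, 3.8], [-3.4, 4.0], [-3.1, 4.2], [-2.8, 4.4], [-2.5, 4.6], [-2.1, 4.8], [-1.8, 4.9], [-1.4, 5.0], [-1.1, 5.1], [-0.7, 5.2]]
```

The rail has moved 31.6 mm in 2 turns, as expected. I estimate 60–130° of crank left. I'll advance 36°, then go in small steps watching the tangential force.

{"name": "apply_moves", "arguments": {
  "plan": [
    {"jaw": 0, "dx": -0.0018, "dy": -0.0049, "dz": 0, "yaw": 0},
    {"jaw": 0, "dx": -0.0021, "dy": -0.0048, "dz": 0, "yaw": 0},
    {"jaw": 0, "dx": -0.0025, "dy": -0.0046, "dz": 0, "yaw": 0},
    {"jaw": 0, "dx": -0.0028, "dy": -0.0044, "dz": 0, "yaw": 0},
    {"jaw": 0, "dx": -0.0031, "dy": -0.0042, "dz": 0, "yaw": 0},
    {"jaw": 0, "dx": -0.0034, "dy": -0.004, "dz": 0, "yaw": 0},
    {"jaw": 0, "dx": -0.0036, "dy": -0.0038, "dz": 0, "yaw": 0},
    {"jaw": 0, "dx": -0.0039, "dy": -0.0035, "dz": 0, "yaw": 0},
    {"jaw": 0, "dx": -0.0041, "dy": -0.0032, "dz": 0, "yaw": 0}
  ]
}}

```text
t: 49.28
position: [0.571, 0.0169, 0.112]
orientation: [-179.9, 0.1, 161.9]
force: [3.9, -3.1, 6.8]
finger_gap: 0.0226
grip_force: 49.9
```

```bash
cat > tan.py <<'E'
from h import *
import sys
s=ctrl.sense(); th=np.radians(float(sys.argv[1])); F=s['force'][:2]
print(s['t'],s['position'].round(4),'tan opposing',(-(F@[np.sin(th),-np.cos(th)])).round(2),'radial',(F@[np.cos(th),np.sin(th)]).round(2),'Fz',s['force'][2].round(1))
E
python3 tan.py -54
```

```text
49.2833 [0.571  0.0169 0.112 ] tan opposing 1.32 radial 4.78 Fz 6.8
```

{"name": "apply_moves", "arguments": {
  "plan": [
    {"jaw": 0, "dx": -0.0043, "dy": -0.0029, "dz": 0, "yaw": 0},
    {"jaw": 0, "dx": -0.0045, "dy": -0.0026, "dz": 0, "yaw": 0},
    {"jaw": 0, "dx": -0.0047, "dy": -0.0023, "dz": 0, "yaw": 0}
  ]
}}

```text
t: 49.53
position: [0.5572, 0.0091, 0.112]
orientation: [-179.9, 0.0, 161.9]
force: [2.1, -2.8, 6.8]
finger_gap: 0.0231
grip_force: 50.0
```

{"name": "apply_moves", "arguments": {
  "plan": [
    {"jaw": 0, "dx": -0.0049, "dy": -0.002, "dz": 0, "yaw": 0},
    {"jaw": 0, "dx": -0.005, "dy": -0.0016, "dz": 0, "yaw": 0},
    {"jaw": 0, "dx": -0.0051, "dy": -0.0013, "dz": 0, "yaw": 0}
  ]
}}

```text
t: 49.78
position: [0.5418, 0.0043, 0.1119]
orientation: [-179.9, -0.0, 161.9]
force: [1.7, -3.6, 6.7]
finger_gap: 0.0229
grip_force: 50.0
```

{"name": "apply_moves", "arguments": {
  "plan": [
    {"jaw": 0, "dx": -0.0052, "dy": -0.0009, "dz": 0, "yaw": 0},
    {"jaw": 0, "dx": -0.0052, "dy": -0.0005, "dz": 0, "yaw": 0},
    {"jaw": 0, "dx": -0.0052, "dy": -0.0002, "dz": 0, "yaw": 0}
  ]
}}

```text
t: 50.03
position: [0.526, 0.003, 0.1119]
orientation: [-179.9, -0.0, 161.9]
force: [1.7, -3.5, 8.5]
finger_gap: 0.023
grip_force: 50.1
```

Still free (1.7 N). Next 12°.

{"name": "apply_moves", "arguments": {
  "plan": [
    {"jaw": 0, "dx": -0.0052, "dy": 0.0002, "dz": 0, "yaw": 0},
    {"jaw": 0, "dx": -0.0052, "dy": 0.0005, "dz": 0, "yaw": 0},
    {"jaw": 0, "dx": -0.0052, "dy": 0.0009, "dz": 0, "yaw": 0}
  ]
}}

```text
t: 50.28
position: [0.5102, 0.0049, 0.1118]
orientation: [-180.0, -0.1, 161.9]
force: [0.8, -1.4, 8.2]
finger_gap: 0.0228
grip_force: 50.2
```

{"name": "apply_moves", "arguments": {
  "plan": [
    {"jaw": 0, "dx": -0.0051, "dy": 0.0013, "dz": 0, "yaw": 0},
    {"jaw": 0, "dx": -0.005, "dy": 0.0016, "dz": 0, "yaw": 0},
    {"jaw": 0, "dx": -0.0049, "dy": 0.002, "dz": 0, "yaw": 0}
  ]
}}

```text
t: 50.53
position: [0.4952, 0.0102, 0.1118]
orientation: [-180.0, -0.1, 161.9]
force: [1.1, -1.8, 8.5]
finger_gap: 0.0232
grip_force: 50.2
```

{"name": "apply_moves", "arguments": {
  "plan": [
    {"jaw": 0, "dx": -0.0047, "dy": 0.0023, "dz": 0, "yaw": 0},
    {"jaw": 0, "dx": -0.0045, "dy": 0.0026, "dz": 0, "yaw": 0},
    {"jaw": 0, "dx": -0.0043, "dy": 0.0029, "dz": 0, "yaw": 0}
  ]
}}

```text
t: 50.78
position: [0.4818, 0.0183, 0.1117]
orientation: [180.0, -0.1, 161.9]
force: [1.0, -0.2, 6.6]
finger_gap: 0.0229
grip_force: 50.2
```

{"name": "apply_moves", "arguments": {
  "plan": [
    {"jaw": 0, "dx": -0.0041, "dy": 0.0032, "dz": 0, "yaw": 0},
    {"jaw": 0, "dx": -0.0039, "dy": 0.0035, "dz": 0, "yaw": 0},
    {"jaw": 0, "dx": -0.0036, "dy": 0.0038, "dz": 0, "yaw": 0}
  ]
}}

```text
t: 51.03
position: [0.4704, 0.029, 0.1116]
orientation: [180.0, -0.1, 161.9]
force: [1.8, -0.0, 7.4]
finger_gap: 0.0231
grip_force: 50.1
```

{"name": "apply_moves", "arguments": {
  "plan": [
    {"jaw": 0, "dx": -0.0034, "dy": 0.004, "dz": 0, "yaw": 0},
    {"jaw": 0, "dx": -0.0031, "dy": 0.0042, "dz": 0, "yaw": 0},
    {"jaw": 0, "dx": -0.0028, "dy": 0.0044, "dz": 0, "yaw": 0}
  ]
}}

```text
t: 51.28
position: [0.4613, 0.0416, 0.1116]
orientation: [180.0, -0.0, 161.9]
force: [2.0, 0.7, 5.6]
finger_gap: 0.0227
grip_force: 49.9
```

{"name": "apply_moves", "arguments": {
  "plan": [
    {"jaw": 0, "dx": -0.0025, "dy": 0.0046, "dz": 0, "yaw": 0},
    {"jaw": 0, "dx": -0.0021, "dy": 0.0048, "dz": 0, "yaw": 0},
    {"jaw": 0, "dx": -0.0018, "dy": 0.0049, "dz": 0, "yaw": 0}
  ]
}}

```text
t: 51.53
position: [0.4553, 0.0558, 0.1116]
orientation: [180.0, 0.0, 161.9]
force: [3.2, 0.1, 5.5]
finger_gap: 0.0225
grip_force: 49.8
```

{"name": "apply_moves", "arguments": {
  "plan": [
    {"jaw": 0, "dx": -0.0018, "dy": 0.0063, "dz": 0, "yaw": 0},
    {"jaw": 0, "dx": -0.0012, "dy": 0.0065, "dz": 0, "yaw": 0},
    {"jaw": 0, "dx": -0.0006, "dy": 0.0065, "dz": 0, "yaw": 0}
  ]
}}

```text
t: 51.78
position: [0.452, 0.0747, 0.1116]
orientation: [-180.0, 0.1, 161.9]
force: [3.9, -1.0, 5.5]
finger_gap: 0.0229
grip_force: 49.7
```

```bash
python3 tan.py -177; python3 - <<'E'
from h import *
O=np.array([.5247,.0797]); a=np.radians(5.9); ux=np.array([np.cos(a),np.sin(a)]); uy=np.array([-np.sin(a),np.cos(a)])
for n in ['top','side']:
    p=snap(n,n+'30.png'); g=cv2.cvtColor(p['color'],6)
    for k in ['rail','stop']:
        for d in ctrl.place_of(k,p)[:3]:
            c=np.array(d['centre']); print(n,k,round(d['conf'],2),c.round(4),'unit x',((c[:2]-O)@ux).round(4),((c[:2]-O)@uy).round(4))
    gg=cv2.resize(g,None,fx=4,fy=4,interpolation=cv2.INTER_CUBIC)
    for z in (.055,):
      for y in (-.074,-.069,-.064,-.059,.059,.064,.069,.074):
        s=''
        for x in np.arange(.09,.19,.0015):
            u,v=proj(p,[*(O+ux*x+uy*y),z])*4+1.5; s+='.123456789ABCDEF'[gg[int(v),int(u)]//16]
        print(n,z,round(y,3),s)
E
```

```text
51.7833 [0.452  0.0747 0.1116] tan opposing 1.18 radial -3.88 Fz 5.5
top rail 0.74 [ 0.6494  0.0911 -0.0033] unit x 0.1252 -0.0015
top 0.055 -0.074 7788888888877532123579ABBBBBBA9865555666666666778888788888888887787
top 0.055 -0.069 9888999889887532123468ABBBBBBBA865556666554446788899988888888899899
top 0.055 -0.064 3344444444433211123568ABBBBBBAA864445678777766544444444445444444444
top 0.055 -0.059 44443333221.....1234679BBBBBBBA975334444444444444444443334444434333
top 0.055 0.059 44433333321....1224579ABBBBBAA9865444556666665544444444444444444444
top 0.055 0.064 6666666666666421123589BBBBBBAA9765556678888887776666666666676666667
top 0.055 0.069 9999999999988642123579ABBBBBAA9755456665544456789999999999999999999
top 0.055 0.074 5555566666654321123469ABBBBBBA9754456777766666666655566665566666666
side rail 0.89 [0.6474 0.0945 0.0025] unit x 0.1236 0.0021
side 0.055 -0.074 6555556555443211..1123444444444567889999999887776666666666666666666
side 0.055 -0.069 11111111111.1.....1233444444444567899AAAAAA986544444444444444444444
side 0.055 -0.064 ..................123344444444455789AAAAAAA986543333334444433344433
side 0.055 -0.059 ...................12344444444456789AAAAAA9986543333333333333333333
side 0.055 0.059 888888888765421...1223444444445567899AAAAAA999888888888888888888888
side 0.055 0.064 8888888775543211..1223444444445567899AAAA99998888888888888888888888
side 0.055 0.069 777777777643211...1234444444445568899AAAA99877777777777777777777777
side 0.055 0.074 7777777777664321..123444444444556789AAAAA99876666777777777777777777
```

{"name": "apply_moves", "arguments": {
  "plan": [
    {"jaw": 0, "dx": -0.0001, "dy": 0.0065, "dz": 0, "yaw": 0},
    {"jaw": 0, "dx": 0.0006, "dy": 0.0065, "dz": 0, "yaw": 0},
    {"jaw": 0, "dx": 0.001, "dy": 0.0065, "dz": 0, "yaw": 0}
  ]
}}

```text
t: 52.33
position: [0.4533, 0.0936, 0.1115]
orientation: [-179.9, 0.0, 161.9]
force: [3.0, -1.8, 4.9]
finger_gap: 0.0229
grip_force: 49.8
```

{"name": "apply_moves", "arguments": {
  "plan": [
    {"jaw": 0, "dx": 0.0017, "dy": 0.0063, "dz": 0, "yaw": 0},
    {"jaw": 0, "dx": 0.0022, "dy": 0.0062, "dz": 0, "yaw": 0},
    {"jaw": 0, "dx": 0.0027, "dy": 0.0059, "dz": 0, "yaw": 0}
  ]
}}

```text
t: 52.58
position: [0.4597, 0.1118, 0.1115]
orientation: [-179.9, -0.0, 162.0]
force: [2.0, -2.5, 6.4]
finger_gap: 0.0228
grip_force: 49.9
```

{"name": "apply_moves", "arguments": {
  "plan": [
    {"jaw": 0, "dx": 0.0032, "dy": 0.0057, "dz": 0, "yaw": 0},
    {"jaw": 0, "dx": 0.0037, "dy": 0.0054, "dz": 0, "yaw": 0},
    {"jaw": 0, "dx": 0.0042, "dy": 0.0051, "dz": 0, "yaw": 0}
  ]
}}

```text
t: 52.83
position: [0.4704, 0.1278, 0.1114]
orientation: [-179.8, -0.1, 162.0]
force: [1.3, -2.9, 8.0]
finger_gap: 0.023
grip_force: 50.0
```

{"name": "apply_moves", "arguments": {
  "plan": [
    {"jaw": 0, "dx": 0.0055, "dy": 0.0055, "dz": 0, "yaw": 0},
    {"jaw": 0, "dx": 0.0061, "dy": 0.005, "dz": 0, "yaw": 0},
    {"jaw": 0, "dx": 0.0066, "dy": 0.0043, "dz": 0, "yaw": 0}
  ]
}}

```text
t: 53.08
position: [0.488, 0.1427, 0.1113]
orientation: [-179.8, -0.2, 162.0]
force: [-0.5, -1.5, 9.7]
finger_gap: 0.0226
grip_force: 50.2
```

{"name": "apply_moves", "arguments": {
  "plan": [
    {"jaw": 0, "dx": 0.007, "dy": 0.0035, "dz": 0, "yaw": 0},
    {"jaw": 0, "dx": 0.0073, "dy": 0.0028, "dz": 0, "yaw": 0},
    {"jaw": 0, "dx": 0.0076, "dy": 0.0021, "dz": 0, "yaw": 0}
  ]
}}

```text
t: 53.33
position: [0.5095, 0.1515, 0.1114]
orientation: [-179.8, -0.2, 162.0]
force: [-1.7, -0.6, 10.6]
finger_gap: 0.0229
grip_force: 50.4
```

{"name": "apply_moves", "arguments": {
  "plan": [
    {"jaw": 0, "dx": 0.0078, "dy": 0.0012, "dz": 0, "yaw": 0},
    {"jaw": 0, "dx": 0.0078, "dy": 0.0004, "dz": 0, "yaw": 0},
    {"jaw": 0, "dx": 0.0078, "dy": -0.0004, "dz": 0, "yaw": 0}
  ]
}}

```text
t: 53.58
position: [0.5316, 0.1534, 0.1114]
orientation: [-179.8, -0.4, 162.0]
force: [-7.1, 2.8, 14.2]
finger_gap: 0.0229
grip_force: 50.9
```

Contact: the tangential force came up to about 7.3 N from 1.8 N and should settle a little higher, inside the 5–12 N band. I'll let it settle, then release the knob, regrip the hub, and locate the pin from a stored picture.

{"name": "apply_moves", "arguments": {
  "plan": [
    {"jaw": 0, "dx": 0, "dy": 0, "dz": 0, "yaw": 0},
    {"jaw": 0, "dx": 0, "dy": 0, "dz": 0, "yaw": 0}
  ]
}}

```text
t: 53.75
position: [0.5311, 0.1534, 0.1112]
orientation: [-179.8, -0.5, 162.0]
force: [-7.8, 2.6, 13.7]
finger_gap: 0.0229
grip_force: 50.8
```

```bash
python3 tan.py -276; python3 - <<'E'
from h import *
s=800/560; p=dict(np.load('w5.npz'))
g=cv2.cvtColor(p['color'],6); 
print('pin',back(p,(536/s-.15,145.5/s-.15),.058,True).round(4),'plate ctr',np.mean([back(p,(u/s-.15,v/s-.15),.006,True) for u,v in [(517,91),(573,149),(521,204),(463,148)]],0).round(4))
u0,v0=375,101
for r in g[v0-12:v0+14,u0-16:u0+18]: print(''.join('.123456789ABCDEF'[x//16] for x in r))
E
```

```text
53.75 [0.5311 0.1534 0.1112] tan opposing 8.06 radial 1.73 Fz 13.7
pin [ 0.5156 -0.1845  0.058 ] plate ctr [ 0.5182 -0.1867  0.006 ]
3333333333333333333333222576666666
3333333333333333333333332467666666
3333333332333333333333333246766666
3333333332233323333333333235776666
3333333322222112223333333323676666
3333333322222255322223333332576666
33333332123369BDDDB522333332366666
333332123447BDDDDDDD92233333357666
33333223445AEEDDDDDDD8223332257666
33332124447CEDDDDDDDDD323333246676
3332213444AEEDDDDDDDDDA23333236666
3332234443CEEEDDDDDDDDE23333335666
3322234443BEEEEEDDDDDDD23333325766
3332234444CEEEEDDDDDDDD42333324766
3332234444AEEEDDDDDDDDE62333334776
33222344445BEEEEDDDDDD933333325777
333222344449EEEEEDDDDC623333326767
333332235445BEEEEDDDDA333333336766
33333323445449DEEEEC74233333346666
33333333334444599A8423333333346666
3333333332333333322333333333347666
3333333333333333333333333333357666
3333333333333333333333333333467666
3333333333333333333333333333677666
3333333333333333333333333335666666
3333333333333333333333333346766666
```

Settled at 8.1 N tangential, firmly on the stops. I'll release the knob and regrip the hub.

{"name": "apply_moves", "arguments": {
  "plan": [
    {"jaw": 0.7, "dx": 0, "dy": 0, "dz": 0, "yaw": 0},
    {"jaw": 0.7, "dx": 0, "dy": 0, "dz": 0, "yaw": 0},
    {"jaw": 0.7, "dx": 0, "dy": 0, "dz": 0, "yaw": 0},
    {"jaw": 0.7, "dx": 0, "dy": 0, "dz": 0.025, "yaw": 0},
    {"jaw": 0.7, "dx": 0, "dy": 0, "dz": 0.025, "yaw": 0},
    {"jaw": 0.7, "dx": -0.0005, "dy": -0.0059, "dz": 0, "yaw": -0.1174},
    {"jaw": 0.7, "dx": -0.0005, "dy": -0.0065, "dz": 0, "yaw": -0.1174},
    {"jaw": 0.7, "dx": -0.001, "dy": -0.0065, "dz": 0, "yaw": -0.1174},
    {"jaw": 0.7, "dx": -0.001, "dy": -0.0065, "dz": 0, "yaw": -0.1174},
    {"jaw": 0.7, "dx": -0.001, "dy": -0.0065, "dz": 0, "yaw": -0.1174},
    {"jaw": 0.7, "dx": -0.001, "dy": -0.0065, "dz": 0, "yaw": -0.1174},
    {"jaw": 0.7, "dx": -0.001, "dy": -0.0065, "dz": 0, "yaw": -0.1174},
    {"jaw": 0.7, "dx": -0.001, "dy": -0.0065, "dz": 0, "yaw": -0.1174},
    {"jaw": 0.7, "dx": -0.001, "dy": -0.0065, "dz": 0, "yaw": -0.1174},
    {"jaw": 0.7, "dx": -0.001, "dy": -0.0065, "dz": 0, "yaw": -0.1174},
    {"jaw": 0.7, "dx": -0.001, "dy": -0.0065, "dz": 0, "yaw": -0.1174},
    {"jaw": 0.7, "dx": 0, "dy": 0, "dz": 0, "yaw": 0},
    {"jaw": 0.7, "dx": 0, "dy": 0, "dz": -0.03, "yaw": 0},
    {"jaw": 0.7, "dx": 0, "dy": 0, "dz": -0.03, "yaw": 0},
    {"jaw": 0.7, "dx": 0, "dy": 0, "dz": -0.0155, "yaw": 0}
  ]
}}

```text
t: 55.42
position: [0.5214, 0.0827, 0.0821]
orientation: [-179.6, -0.0, 88.1]
force: [-1.1, -0.2, -0.8]
finger_gap: 0.0597
grip_force: 0.0
```

{"name": "apply_moves", "arguments": {
  "plan": [
    {"jaw": 0.7, "dx": 0, "dy": 0, "dz": -0.005, "yaw": 0},
    {"jaw": 0.7, "dx": 0, "dy": 0, "dz": 0, "yaw": 0},
    {"jaw": 0.7, "dx": 0, "dy": 0, "dz": 0, "yaw": 0}
  ]
}}

```text
t: 55.67
position: [0.5247, 0.0828, 0.0811]
orientation: [-180.0, -0.0, 88.1]
force: [-0.3, -0.4, 0.6]
finger_gap: 0.0599
grip_force: 0.0
```

{"name": "apply_moves", "arguments": {
  "plan": [
    {"jaw": 0, "dx": 0, "dy": 0, "dz": 0, "yaw": 0},
    {"jaw": 0, "dx": 0, "dy": 0, "dz": 0, "yaw": 0},
    {"jaw": 0, "dx": 0, "dy": 0, "dz": 0, "yaw": 0},
    {"jaw": 0, "dx": 0, "dy": 0, "dz": 0, "yaw": 0},
    {"jaw": 0, "dx": 0, "dy": 0, "dz": 0, "yaw": 0}
  ],
  "squeeze": 80
}}

```text
t: 56.08
position: [0.5244, 0.0832, 0.083]
orientation: [-180.0, -0.0, 88.0]
force: [-5.0, 1.0, 7.6]
finger_gap: 0.0341
grip_force: 77.9
```

{"name": "apply_moves", "arguments": {
  "plan": [
    {"jaw": 0, "dx": 0, "dy": 0, "dz": 0.008, "yaw": 0},
    {"jaw": 0, "dx": 0, "dy": 0, "dz": 0.012, "yaw": 0},
    {"jaw": 0, "dx": 0, "dy": 0, "dz": 0.015, "yaw": 0},
    {"jaw": 0, "dx": 0, "dy": 0, "dz": 0.015, "yaw": 0},
    {"jaw": 0, "dx": -0.0005, "dy": -0.0136, "dz": 0, "yaw": 0},
    {"jaw": 0, "dx": -0.001, "dy": -0.028, "dz": 0, "yaw": 0},
    {"jaw": 0, "dx": -0.001, "dy": -0.03, "dz": 0, "yaw": 0},
    {"jaw": 0, "dx": -0.001, "dy": -0.03, "dz": 0, "yaw": 0},
    {"jaw": 0, "dx": -0.001, "dy": -0.03, "dz": 0, "yaw": 0},
    {"jaw": 0, "dx": -0.001, "dy": -0.03, "dz": 0, "yaw": 0},
    {"jaw": 0, "dx": -0.001, "dy": -0.03, "dz": 0, "yaw": 0},
    {"jaw": 0, "dx": -0.001, "dy": -0.03, "dz": 0, "yaw": 0},
    {"jaw": 0, "dx": -0.001, "dy": -0.027, "dz": 0, "yaw": 0},
    {"jaw": 0, "dx": -0.001, "dy": -0.015, "dz": 0, "yaw": 0},
    {"jaw": 0, "dx": 0, "dy": 0, "dz": -0.02, "yaw": 0},
    {"jaw": 0, "dx": 0, "dy": 0, "dz": -0.025, "yaw": 0},
    {"jaw": 0, "dx": 0, "dy": 0, "dz": -0.015, "yaw": 0},
    {"jaw": 0, "dx": 0, "dy": 0, "dz": -0.007, "yaw": 0},
    {"jaw": 0, "dx": 0, "dy": 0, "dz": 0, "yaw": 0},
    {"jaw": 0, "dx": 0, "dy": 0, "dz": 0, "yaw": 0}
  ]
}}

```text
t: 57.75
position: [0.5154, -0.1812, 0.0646]
orientation: [180.0, 0.0, 88.0]
force: [0.3, -0.1, -2.5]
finger_gap: 0.0338
grip_force: 78.3
```

```bash
python3 look.py .515 -.184; python3 - <<'E'
from h import *
p=snap('wrist'); s=ctrl.sense(); T=s['position']; g=cv2.cvtColor(p['color'],6)
u,v=proj(p,[T[0],T[1]-.003,T[2]+.04],True).astype(int); print(u,v)
for r in g[v-44:v+34:2,u-50:u+50:2]: print(''.join('.123456789ABCDEF'[x//16] for x in r))
q=snap('top')
for d in ctrl.place_of('rail',q)[:1]: print(d)
E
```

```text
57.75 [ 0.5154 -0.1812  0.0646] [180.   0.  88.] [ 0.3 -0.1 -2.5] [-0.03 -0.05 -0.03] 0.0338 78.3
side crank_hub 0.57 [ 0.5146 -0.1881  0.0887]
side crank_hub 0.38 [ 0.5082 -0.1152  0.1313]
side knob_grip 0.44 [ 0.5071 -0.115   0.1317]
top crank_hub 0.6 [ 0.5177 -0.1837  0.0868]
top knob_grip 0.44 [ 0.5109 -0.1122  0.1303]
wrist crank_hub 0.85 [ 0.5155 -0.1866  0.082 ]
wrist knob_grip 0.75 [ 0.5122 -0.1102  0.1283]
273 293
55554255555677777778878777788877777755555555522555
55552255555577777788888777778877777765555555532355
55552355555577777778887777778777777755555555562255
55552555555577777778888877788766555666677777772255
55532555555567777776665556667777777777777777762235
55524555555655666677777777777777777777777777762225
55523777777777777666777777777777777777777777762225
55322777777777777776677777777777777777777777761224
55222777776777777776667777777777777777777777771223
55222777777677777777677766667777777777777777771222
54222777777777777777665555555555677777777777772222
52222777777777777765556777777666557777777777773222
52222677777777676556777777777777765677777777773222
4222267677
[... 667 characters left out ...]
777777322222222222777777777677771222
22222257777777777777622222222221777777777677771222
222221B6777777777777762222222227777777777777772222
222221E6666667777777776222222377777777776677761222
222221DDDDDDC6777777777776557777777777767668991222
222223DDDDDDDC677777777777777777777777777888992222
222229DDDDCDDDC67777777777777777777777777998894222
22221CDDDCDCDDDD7777777777777777777777799998887122
22221CDDDDCDCCDDD677777777777777777768899999887122
23221DDDDDDCDCCDDDC7677777777777777769999999989122
25226DDDDDDDCCCCDDDDDD6777777776777999889999999223
27118DDCDDDDDCCCCDDDDDDE6777777699999988888889A324
1CBBDDDDDDDDDDCCCCCDDDDD6666B777789AABCCDCCDDDDBBC
{'centre': [0.6518, 0.0936, -0.0016], 'conf': 0.65}
```

{"name": "apply_moves", "arguments": {
  "plan": [
    {"jaw": 0, "dx": 0, "dy": 0.0004, "dz": -0.005, "yaw": 0},
    {"jaw": 0, "dx": 0, "dy": 0, "dz": -0.005, "yaw": 0},
    {"jaw": 0, "dx": 0, "dy": 0, "dz": -0.004, "yaw": 0},
    {"jaw": 0, "dx": 0, "dy": 0, "dz": 0, "yaw": 0},
    {"jaw": 0, "dx": 0, "dy": 0, "dz": 0, "yaw": 0}
  ]
}}

```text
t: 58.77
position: [0.5145, -0.1803, 0.0491]
orientation: [-179.9, -0.0, 88.0]
force: [-0.1, 0.1, -3.2]
finger_gap: 0.0341
grip_force: 78.4
```

The socket is over the pin with no contact force. I'll seat it, release, retreat and check.

{"name": "apply_moves", "arguments": {
  "plan": [
    {"jaw": 0, "dx": 0, "dy": 0, "dz": -0.004, "yaw": 0},
    {"jaw": 0, "dx": 0, "dy": 0, "dz": -0.004, "yaw": 0},
    {"jaw": 0, "dx": 0, "dy": 0, "dz": -0.003, "yaw": 0},
    {"jaw": 0, "dx": 0, "dy": 0, "dz": -0.0005, "yaw": 0},
    {"jaw": 0, "dx": 0, "dy": 0, "dz": 0, "yaw": 0}
  ]
}}

```text
t: 59.18
position: [0.5146, -0.1804, 0.0378]
orientation: [-179.9, -0.0, 88.0]
force: [0.2, 0.4, -3.5]
finger_gap: 0.0339
grip_force: 78.4
```

{"name": "apply_moves", "arguments": {
  "plan": [
    {"jaw": 0.6, "dx": 0, "dy": 0, "dz": 0, "yaw": 0},
    {"jaw": 0.6, "dx": 0, "dy": 0, "dz": 0, "yaw": 0},
    {"jaw": 0.6, "dx": 0, "dy": 0, "dz": 0, "yaw": 0},
    {"jaw": 0.6, "dx": 0, "dy": 0, "dz": 0.02, "yaw": 0},
    {"jaw": 0.6, "dx": 0, "dy": 0, "dz": 0.035, "yaw": 0},
    {"jaw": 0.6, "dx": 0, "dy": 0, "dz": 0.035, "yaw": 0},
    {"jaw": 0.6, "dx": 0, "dy": 0, "dz": 0.035, "yaw": 0},
    {"jaw": 0.6, "dx": 0, "dy": 0, "dz": 0, "yaw": 0}
  ]
}}

```text
t: 59.85
position: [0.5207, -0.1835, 0.1729]
orientation: [179.1, 0.4, 88.0]
force: [0.6, -0.6, 1.1]
finger_gap: 0.0516
grip_force: 0.0
```

```bash
python3 look.py .515 -.184; python3 - <<'E'
from h import *
p=snap('side')
for k in ['crank_hub','knob_grip','rail']:
    for d in ctrl.place_of(k,p)[:5]: print(k,round(d['conf'],2),np.round(d['centre'],3))
E
```

```text
59.85 [ 0.5207 -0.1835  0.1729] [179.1   0.4  88. ] [ 0.6 -0.6  1.1] [ 0.05 -0.01  0.01] 0.0516 0.0
side crank_hub 0.93 [ 0.5165 -0.1841  0.0578]
side knob_grip 0.57 [ 0.5034 -0.1147  0.1036]
top crank_hub 0.67 [ 0.5166 -0.1842  0.0564]
top knob_grip 0.6 [ 0.5066 -0.1108  0.0988]
wrist crank_hub 0.83 [ 0.5148 -0.1866  0.0569]
wrist knob_grip 0.94 [ 0.5125 -0.1102  0.0977]
crank_hub 0.95 [ 0.339 -0.182  0.023]
crank_hub 0.95 [0.38  0.008 0.018]
crank_hub 0.79 [ 0.516 -0.184  0.059]
crank_hub 0.69 [ 0.484 -0.391  0.014]
knob_grip 0.77 [ 0.399 -0.127  0.038]
knob_grip 0.54 [ 0.518 -0.316  0.062]
knob_grip 0.48 [ 0.506 -0.116  0.108]
knob_grip 0.48 [0.307 0.026 0.056]
rail 0.49 [0.655 0.096 0.002]
```

```bash
python3 -c "
from bench import ctrl
print(ctrl.close_job())"
```

```text
the job is handed in; nothing more can be done
None
```

The rail is on the stops at about 8 N tangential at the knob and the crank is back down on its post, but I dropped the crank on the first lift, and a purple look-alike beside where it fell is now tipped and shifted by roughly a centimetre; I ran out of turns to put it back, so the condition about leaving things where they are was probably not met.

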